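# Sort the checked water meters into the tray and onto the reading stand

## Task

Put the three brass-collared water meters with closed lids into the white tray, each upright in the bay whose floor has the colour of its lid (blue, red, green), and set the brass-collared meter with the white open dial on the sloping stand, its foot flat on the slope and resting against the ledge, pipe along the ledge. Leave the two meters with grey collars standing where they are. Set the meters down gently, do not drop them.

Things in the scene. Friction and masses are not known exactly. Their poses are not given: they have to be found in the camera images.
- meter_blue: Water meter with blue body, brass collar and brass end nuts, blue lid. Pipe 100 mm long, end nuts 26 mm dia, up to 33 mm high. Flat round foot 54 mm dia. Collar 56 mm dia from 34 to 66 mm above the underside: grip it from above, in any direction. Lid 40 mm dia, total height 72 mm; 0.3 to 0.52 kg. Upright on the bench. Origin: centre of the foot's underside; z up, y along the pipe (ends alike)
- meter_red: Water meter with blue body, brass collar and brass end nuts, red lid. Same shape, size and axes as meter_blue
- meter_green: Water meter with blue body, brass collar and brass end nuts, green lid. Same shape, size and axes as meter_blue
- meter_dial: Water meter with blue body, brass collar and brass end nuts, and on top a white dial with a black bar and two red dots. Same shape, size and axes as meter_blue
- grey_blue: Look-alike to leave alone: blue body, GREY collar and grey end nuts, blue lid. Same shape, size and axes as meter_blue
- grey_red: Look-alike to leave alone: blue body, GREY collar and grey end nuts, red lid. Same shape, size and axes as meter_blue
- bay_blue: Blue floor plate, 74 x 112 x 3 mm, in one bay of the fixed white tray. Origin: centre of its underside, 5 mm above the bench; z up, y the long way of the bay (pipe along it). The meter stands on it, 3 mm above this origin. Bay 80 (x) by 116 (y) mm inside
- bay_red: Red floor plate in another bay of the same tray; size, origin and axes as bay_blue. The tray is 262 x 126 mm outside; bays 86 mm apart along x, colours in any order
- bay_green: Green floor plate in another bay of the same tray; size, origin and axes as bay_blue. Tray walls and dividers are 5 mm thick and end 35 mm above the bench
- stand: Fixed stand: aluminium slope 120 x 140 mm, yellow ledge at its low edge. Origin: centre of its underside; z up, x level, uphill; y along the ledge. Slope rises 20 deg to +x from the ledge's inner face (x -55, z 30 mm). Ledge 14 mm high, square to the slope. Against it the meter's origin is at x -30, y 0, z 39 mm; it leans 20 deg, top to -x, pipe along y; friction holds it
There are look-alikes about, which are no part of the job. Leave any orange or turquoise look-alike of the meter_green alone.

How it is judged:
At the end, for the whole second after the job is handed in: Each lidded brass-collared meter upright (0.1 rad) on the floor plate of its colour, within 16 mm of its centre; the dial meter flat on the slope, foot within 10 mm of the ledge, 25 mm of the middle, pipe along it (0.25 rad); grey-collared ones upright, within 20 mm of their start; all at rest (horizontal distance between meter_blue and bay_blue below 0.016 m and z of meter_blue in the frame of bay_blue between -0.002 and 0.009 m and angle between each of meter_blue, meter_red, meter_green, grey_blue, grey_red's own z axis and vertical below 0.1 rad and horizontal distance between meter_red and bay_red below 0.016 m and z of meter_red in the frame of bay_red between -0.002 and 0.009 m and horizontal distance between meter_green and bay_green below 0.016 m and z of meter_green in the frame of bay_green between -0.002 and 0.009 m and x of meter_dial in the frame of stand between -0.036 and -0.02 m and y of meter_dial in the frame of stand between -0.025 and 0.025 m and z of meter_dial in the frame of stand between 0.033 and 0.049 m and angle between meter_dial's own z axis and vertical between 0.27 and 0.43 rad and angle between the y axis of meter_dial and the y axis of stand, either way round below 0.25 rad and distance of each of grey_blue, grey_red from where it was at the start of the episode below 0.02 m and linear speed of each of meter_blue, meter_red, meter_green, meter_dial, grey_blue, grey_red below 0.02 m/s); the robot touches nothing.
It fails at once if a grey-collared meter is displaced by more than 25 mm or knocked over (distance of any of grey_blue, grey_red from where it was at the start of the episode above 0.025 m or angle between any of grey_blue, grey_red's own z axis and vertical above 0.5 rad).
It fails at once if a meter is let fall (faster than 0.45 m/s out of the fingers) ((linear speed of meter_blue above 0.45 m/s and contact force between the fingers and meter_blue below 0.5 N) or (linear speed of meter_red above 0.45 m/s and contact force between the fingers and meter_red below 0.5 N) or (linear speed of meter_green above 0.45 m/s and contact force between the fingers and meter_green below 0.5 N) or (linear speed of meter_dial above 0.45 m/s and contact force between the fingers and meter_dial below 0.5 N)).
It fails at once if a meter is thumped onto its place (more than 60 N) (contact force between meter_blue and bay_blue above 60 N or contact force between meter_red and bay_red above 60 N or contact force between meter_green and bay_green above 60 N or contact force between meter_dial and stand above 60 N).
It also fails if it takes over 99 s, if anything falls off the work surface, if the arm or the gripper's body presses on something with over 40 N, if the wrist force passes 120 N, or if a joint passes its speed limit or range.

## Robot

A 6-joint arm with a two-finger parallel gripper is mounted at the origin on the work surface. World frame = base frame: x ahead of the robot, y to its left, z up, the work surface at z = 0. Lengths are in m, angles in rad, forces in N, time in s.
With the tool pointing down it reaches from about 0.275 to 0.825 m from the base axis. Payload 5.2 kg.
Tool frame: the origin (TCP) lies at the very end of the fingers, on their centre line; the grasp point (between the pads) lies 19 mm behind it; z points along the fingers, y is the line along which they close (so a half turn about z gives the same grasp; the last joint's range is limited). The gripper opens to 93 mm and grips with 3 to 60 N. Pads are 15 mm wide; open, the fingers measure 128 mm over their backs; the gripper's body (75 mm by 188 mm) begins 65 mm behind the grasp point.
Start: joints at [1.071, 0.259, 1.535, -0, 1.348, -0.203], TCP at [0.161, 0.526, 0.219] pointing down, gripper open.
Joint ranges: [-3.14, 3.14], [-0.91, 2.08], [0.19, 2.58], [-1.22, 4.36], [0.22, 2.71], [-3.12, 3.12]. Speed limits (rad/s): [2.57, 2.57, 3.14, 3.14, 3.14, 3.14].

## Interface

Orientations are given as a unit quaternion [w, x, y, z].
In Python, from rig import arm gives the robot as it stands. The module is installed in compiled form; this text tells all that it offers.
- The arm moves only by the tool apply_moves, never from a script. Its argument "deltas" is a list of rows, each an object with "jaw": the opening, from 0 (shut) to 1 (fully open); "travel": the shift along the tool's x, y, z in normalised numbers (1 is 800 mm), a list of three; "angular": the turn, a rotation vector about the tool's x, y, z in normalised numbers (1 is 4 rad), a list of three. A call has 1 to 20 rows; each row is the pose to reach, as a shift and turn from the pose commanded when the call began, along the tool's axes at that moment; what a row does not reach only later rows make up. A row lasts 1/12 s, in which the tool goes at most 41.7 mm and 7.16 degrees, less where a joint would pass 70% of its speed; a pose out of reach is approached as far as the arm can. A shift or turn number past 1, either way, is cut back to 1. A call with a gripper value outside its range is refused whole. The fingers move at their own pace and stop on an object; the grip force is fixed at half the most. Time passes only in rows, so rows that repeat a pose let the fingers close. It gives the time, the measured TCP pose, the force, the opening and the grip force at its end, in the units of the state.
- arm.read_state(): the state, without advancing time (a new reading comes with each control period).
- arm.read_camera(name): name is "scene" or "top" or "wrist"; returns (picture, depth): 384x512x3 uint8, red, green, blue; 384x512 float32, m along the optical axis (not along the pixel's ray), 0 where there is no reading.
- arm.camera_model(name): a dict with "camera_matrix" (3x3 intrinsics, pixels), "R" (3x3) and "t" (3): a world point X has camera coordinates R X + t. Camera axes: x right, y down, z forward; pixel columns grow to the right and rows downward; lengths in m; the calibration is good to about 2 mm. A picture is of the moment at which its call begins: read the wrist's pose just before it. camera_model takes no time and is no camera call; for the wrist camera it gives the pose at the moment of the call.
- arm.hand_in(): hands the job in; it is judged then, once.
The state is a dict: "time_s": time; "joint_pos": joint angles; "qd": joint speeds; "joint_efforts": joint torques, N m; "eef_pos": TCP position; "orientation": TCP orientation; "ft_force": force on the tool from outside, world axes, zero at the start; "ft_torque": the same for the moment, N m; "finger_gap": finger opening in m; "grasp_force": force on a finger pad.
Only numpy, scipy, OpenCV 4.12 (cv2) and the standard library are available. Lean on these libraries where they do the work, as an engineer would, in place of code of your own. Each camera call takes 0.05 s, during which the arm holds its last target. There are 200 camera calls.

## Working session

There is one attempt and no reset: what is moved stays moved. The work goes in short steps, Python scripts to look and compute and a tool call to move; the robot and the scene stay as the last step left them, time stands still between calls to the robot, and variables do not carry over. Pictures are saved under pics/ and viewed, at most 14 in all, crops included, and the job is handed in when it is done.

Besides the shell and the picture viewer there is one more tool, called after ">>>" as name(argument=value, ...) on one line, values as JSON. apply_moves: Moves the arm, as the interface text tells. Its arguments: {"type":"object","properties":{"deltas":{"type":"array"}},"required":["deltas"]}

```bash
mkdir -p pics; ls
python3 - <<'E'
from rig import arm
import cv2,numpy as np
np.set_printoptions(precision=4,suppress=True)
print(arm.read_state())
for n in("scene","top"):
    p,d=arm.read_camera(n); np.savez(f"{n}0.npz",p=p,d=d)
    cv2.imwrite(f"pics/{n}0.png",cv2.resize(p[:,:,::-1],(800,600),interpolation=cv2.INTER_CUBIC))
    m=arm.camera_model(n); print(n,m)
E
```

```text
pics
{'time_s': 0.0, 'joint_pos': array([ 1.0712,  0.2594,  1.5361, -0.    ,  1.348 , -0.2028]), 'qd': array([-0.0021, -0.0005,  0.0009, -0.0009,  0.0002, -0.001 ]), 'joint_efforts': array([ -0.0003, -43.7315, -28.4005,   0.0717,   0.0413,  -0.0002]), 'eef_pos': array([0.1606, 0.5255, 0.2178]), 'orientation': array([-0.0003,  0.1478,  0.989 , -0.0009]), 'ft_force': array([ 0.2995, -0.8078, -0.3783]), 'ft_torque': array([-0.0306, -0.0196,  0.0581]), 'grasp_force': 0.0, 'finger_gap': 0.09320717275823727}
scene {'camera_matrix': array([[355.0116,   0.    , 256.9089],
       [  0.    , 355.0116, 191.0492],
       [  0.    ,   0.    ,   1.    ]]), 'R': array([[-0.4419,  0.897 , -0.0117],
       [ 0.7858,  0.3808, -0.4874],
       [-0.4327, -0.2246, -0.8731]]), 't': array([ 0.2   , -0.3671,  1.0731])}
top {'camera_matrix': array([[383.453 ,   0.    , 261.2864],
       [  0.    , 383.453 , 186.1151],
       [  0.    ,   0.    ,   1.    ]]), 'R': array([[ 0.1257, -0.9921, -0.0005],
       [-0.9714, -0.123 , -0.203 ],
       [ 0.2013,  0.026 , -0.9792]]), 't': array([-0.0434,  0.4859,  0.8941])}
```

View pics/scene0.png

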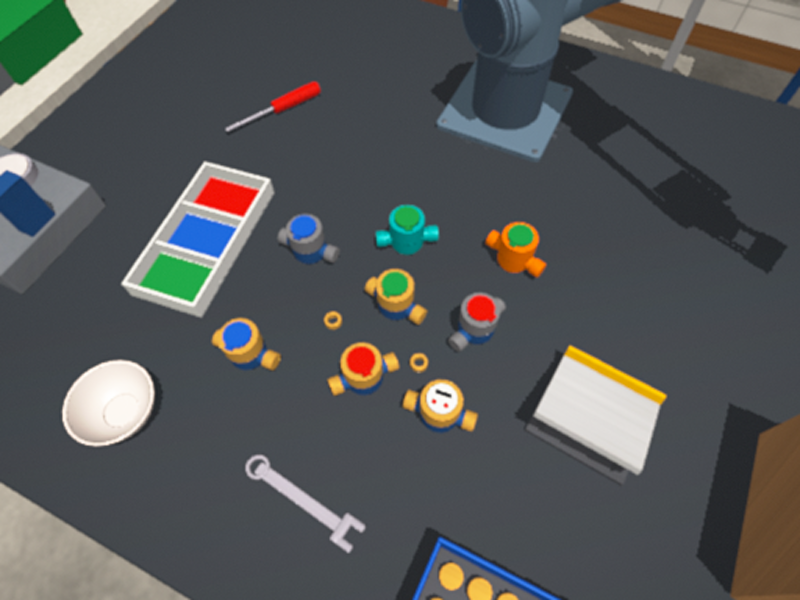

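View pics/top0.png

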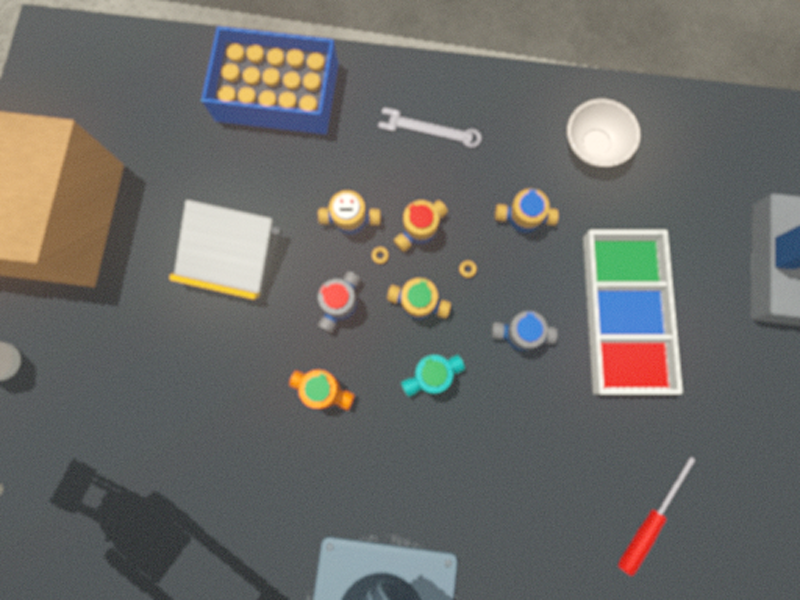

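The top view (800×600 scale) shows brass-collared blue (531,207), red (421,218), green (420,297) and dial (347,208). To leave alone: grey red (337,297), grey blue (528,330), orange (318,388) and turquoise (434,374). The tray is at right with bays green, blue, red from top to bottom. The stand is at (222,250) with its ledge at the bottom edge. The scene view shows the same layout.

```bash
cat > h.py <<'E'
import cv2,numpy as np
from rig import arm
np.set_printoptions(precision=4,suppress=True)
def P(m): return m["camera_matrix"]@np.c_[m["R"],m["t"]]
def ray(m,uv,z):
    """pixel -> world point on plane z"""
    d=m["R"].T@np.linalg.inv(m["camera_matrix"])@np.array([*uv,1.]); c=-m["R"].T@m["t"]
    return c+d*(z-c[2])/d[2]
def tri(ma,a,mb,b):
    X=cv2.triangulatePoints(P(ma),P(mb),np.float64(a).reshape(2,1),np.float64(b).reshape(2,1))[:,0]; return X[:3]/X[3]
def proj(m,X):
    q=P(m)@np.array([*X,1.]); return q[:2]/q[2]
def masks(p):
    h,s,v=[c.astype(int) for c in cv2.split(cv2.cvtColor(p,cv2.COLOR_RGB2HSV))]
    hi=(s>140)&(v>90)
    return dict(red=hi&((h<6)|(h>174)),green=hi&(h>55)&(h<75),blue=hi&(h>100)&(h<120)&(v>170),
      brass=hi&(h>13)&(h<24)&(v>130),yellow=hi&(h>20)&(h<32),white=(s<40)&(v>190))
def comps(mask,amin=25):
    n,l,st,c=cv2.connectedComponentsWithStats(mask.astype(np.uint8))
    return [(c[i],st[i,4],l==i) for i in range(1,n) if st[i,4]>=amin]
E
python3 - <<'E'
from h import *
for n in("top","scene"):
    p=np.load(n+"0.npz")["p"]; m=arm.camera_model(n)
    for k,v in masks(p).items():
        for c,a,_ in comps(v,15):
            print(n,k,c.round(1),a,"z.072",ray(m,c,.072)[:2],"z.02",ray(m,c,.02)[:2])
E
```

```text
top red [269.  137.8] 150 z.072 [0.606  0.0139] z.02 [0.6238 0.0151]
top red [214.4 189. ] 181 z.072 [0.4618 0.1281] z.02 [0.4713 0.1358]
top red [405.8 233. ] 1075 z.072 [ 0.4141 -0.3325] z.02 [ 0.4208 -0.3513]
top red [410.4 347.2] 532 z.072 [ 0.1636 -0.3551] z.02 [ 0.1559 -0.3752]
top green [400.5 166.6] 882 z.072 [ 0.5734 -0.3118] z.02 [ 0.5893 -0.3294]
top green [280.9 239.1] 61 z.072 [ 0.3632 -0.0438] z.02 [ 0.367 -0.046]
top blue [134.6  46.2] 78 z.072 [0.8101 0.3907] z.02 [0.8397 0.4136]
top blue [209.6  41.1] 51 z.072 [0.8491 0.1997] z.02 [0.8809 0.2116]
top blue [340.1 130.3] 135 z.072 [ 0.6475 -0.1585] z.02 [ 0.6676 -0.1672]
top blue [403.1 199.5] 995 z.072 [ 0.4929 -0.3221] z.02 [ 0.5042 -0.3403]
top blue [338.8 209.8] 179 z.072 [ 0.449  -0.1723] z.02 [ 0.4577 -0.1819]
top brass [150.5  33.5] 70 z.072 [0.8516 0.3565] z.02 [0.8835 0.3775]
top brass [163.   34.3] 66 z.072 [0.8531 0.3237] z.02 [0.8852 0.3428]
top brass [176.3  36.5] 61 z.072 [0.8513 0.2881] z.02 [0.8832 0.3051]
top brass [188.9  37.3] 60 z.072 [0.8531 0.255 ] z.02 [0.8852 0.2701]
top brass [202.   39.9] 61 z
[... 7112 characters left out ...]
302] z.02 [0.7896 0.2324]
scene yellow [307.  378.1] 132 z.072 [0.7919 0.2638] z.02 [0.7881 0.2685]
scene yellow [324.9 382.4] 18 z.072 [0.7844 0.2937] z.02 [0.7801 0.3006]
scene white [45.6 34.5] 2371 z.072 [ 0.2957 -0.7777] z.02 [ 0.2545 -0.8517]
scene white [  8.7 104.6] 201 z.072 [ 0.5506 -0.6699] z.02 [ 0.5286 -0.7357]
scene white [125.2 151.2] 985 z.072 [ 0.5394 -0.3061] z.02 [ 0.5166 -0.3445]
scene white [383.6 263.4] 3042 z.072 [0.5379 0.3234] z.02 [0.5149 0.3326]
scene white [ 69.  257.1] 2391 z.072 [ 0.8034 -0.2504] z.02 [ 0.8005 -0.2845]
scene white [282.3 254.8] 239 z.072 [0.6099 0.1355] z.02 [0.5924 0.1305]
scene white [196.2 321.7] 672 z.072 [0.7966 0.0455] z.02 [0.7932 0.0337]
```

Run:
```python
import cv2,numpy as np
p=np.load("top0.npz")["p"]; s=np.load("scene0.npz")["p"]
a=cv2.resize(p[110:260,170:370,::-1],(800,600),interpolation=cv2.INTER_CUBIC); cv2.imwrite("pics/crop.png",a)
```

```text
(no output)
```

View pics/crop.png

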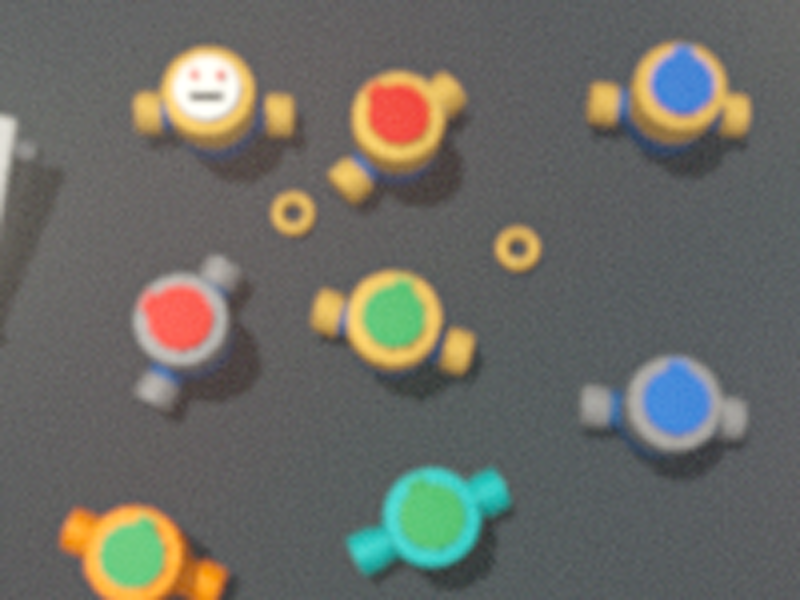

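The crop confirms the targets. Brass collars: dial (208,90), red (398,115), blue (682,82), green (395,315). Grey collars: (180,318) and (676,402). The turquoise (432,515) and orange (135,550) look-alikes stay. Next I triangulate the meters, tray and stand.

```bash
cat > m.py <<'E'
from h import *
mt,ms=arm.camera_model("top"),arm.camera_model("scene")
T,S=np.load("top0.npz"),np.load("scene0.npz")
lids=dict(blue=((340.1,130.3),(151.1,214.3)),red=((269,137.8),(230.8,230.5)),green=((268.8,188.8),(252.1,181.6)),
 dial=((221.3,131.8),(282.3,254.8)),grey_red=((214.4,189),(307.7,197.1)),grey_blue=((338.8,209.8),(193.4,144.8)))
for k,(a,b) in lids.items(): print(k,"lid tri",tri(mt,a,ms,b))
# nut ends (top, scene), paired
nuts=dict(blue=((320,135.7),(352.8,137.8)),dial=((207,138.2),(239.9,138.6)),green=((251.3,187.9),(284.1,197.3)),red=((257.2,155.2),(282,133.3)))
sn=dict(blue=((138.5,217),(173.1,230)),dial=((300.1,268.9),(262.1,255.7)),green=((237,183),(267.2,200.8)),red=((214.3,246.3),(250.2,231.2)))
for k in nuts:
    for nm,m,q in(("top",mt,nuts[k]),("scene",ms,sn[k])):
        A,B=[ray(m,x,.022)[:2] for x in q]; d=B-A
        print(k,nm,A,B,"mid",(A+B)/2,"len",np.hypot(*d),"ang",np.degrees(np.arctan2(d[1],d[0])))
print("plates")
for k,a,b in(("red",(405.8,233),(144.6,125.5)),("blue",(403.1,199.5),(129.1,150.4)),("green",(400.5,166.6),(112.1,177.1))):
    print(k,tri(mt,a,ms,b),ray(mt,a,.008),ray(ms,b,.008))
def quad(p,near,keys):
    mk=masks(p); m=np.any([mk[k] for k in keys],0).astype(np.uint8)
    m=cv2.morphologyEx(m,cv2.MORPH_CLOSE,np.ones((5,5)))
    c=max((c for c in cv2.findContours(m,0,2)[0] if cv2.pointPolygonTest(c,near,False)>=0),key=cv2.contourArea)
    c=cv2.convexHull(c)
    for e in np.arange(1,12,.5):
        q=cv2.approxPolyDP(c,e,True)
        if len(q)<=4: return q[:,0].astype(float)
for nm,nt,nsc,keys in(("tray",(405,200),(128,151),("white","red","green","blue")),("slope",(142,157),(384,263),("white",))):
    qt=quad(T["p"],nt,keys);qs=quad(S["p"],nsc,keys)
    for a in qt:
        g=proj(ms,ray(mt,a,.035 if nm=="tray" else .05)); b=min(qs,key=lambda x:np.hypot(*(x-g)))
        print(nm,a,b,tri(mt,a,ms,b),"z35",ray(mt,a,.035)[:2],ray(ms,b,.035)[:2])
# depth-based heights of big obstacles (top cam)
d=T["d"];K=mt["camera_matrix"]
v,u=np.mgrid[:384,:512];pts=np.stack([(u-K[0,2])/K[0,0]*d,(v-K[1,2])/K[1,1]*d,d],-1)-mt["t"];W=pts@mt["R"]
for r in((20,100),(20,150),(60,120),(172,50),(500,150),(386,85),(285,240),(280,48)): print(r,W[r[1],r[0]])
E
python3 m.py
```

```text
blue lid tri [ 0.6493 -0.1589  0.0663]
red lid tri [0.6074 0.0147 0.0671]
green lid tri [0.4796 0.0001 0.0645]
dial lid tri [0.6083 0.1343 0.0667]
grey_red lid tri [0.4625 0.1298 0.0665]
grey_blue lid tri [ 0.4497 -0.1727  0.0667]
blue top [ 0.6455 -0.1162] [ 0.6505 -0.2015] mid [ 0.648  -0.1589] len 0.08539696114902509 ang -86.64429601892073
blue scene [ 0.6553 -0.2033] [ 0.6476 -0.1139] mid [ 0.6514 -0.1586] len 0.08965394188448027 ang 94.86558534674032
dial top [0.6018 0.1749] [0.6115 0.0898] mid [0.6067 0.1324] len 0.08567074755653438 ang -83.52021986266614
dial scene [0.6048 0.1774] [0.614  0.0923] mid [0.6094 0.1348] len 0.08552306623917409 ang -83.87801969364429
green top [0.4854 0.0432] [ 0.4718 -0.0419] mid [0.4786 0.0006] len 0.08625467784519605 ang -99.06012074181808
green scene [ 0.4763 -0.0416] [0.4882 0.0448] mid [0.4823 0.0016] len 0.08721632018137364 ang 82.11268198984311
red top [0.5726 0.0394] [ 0.6396 -0.0172] mid [0.6061 0.0111] len 0.08773219875037759 ang -40.201976023341786
red scene [ 0.6406 -0.0113] [0.5743 0.0435] mid [0.6075 0.0161] len 0.08606984701944757 a
[... 586 characters left out ...]
195.] [ 0.6258 -0.2611  0.0333] z35 [ 0.6262 -0.2622] [ 0.6257 -0.258 ]
slope [119. 129.] [409. 300.] [0.5839 0.3882 0.0661] z35 [0.5938 0.4017] [0.5724 0.3966]
slope [172. 140.] [343. 265.] [0.573  0.2528 0.0634] z35 [0.5816 0.2608] [0.562 0.255]
slope [164. 186.] [361. 228.] [0.4615 0.2626 0.0271] z35 [0.4602 0.2598] [0.4653 0.2624]
slope [112. 174.] [421. 260.] [0.4759 0.3999 0.0256] z35 [0.4742 0.3952] [0.4802 0.3981]
(20, 100) [0.5942 0.5844 0.1604]
(20, 150) [0.4796 0.5574 0.1563]
(60, 120) [0.5882 0.5388 0.0677]
(172, 50) [0.8237 0.2995 0.0506]
(500, 150) [ 0.643  -0.5467  0.0797]
(386, 85) [ 0.8205 -0.2839  0.0024]
(285, 240) [ 0.3626 -0.0538  0.0691]
(280, 48) [0.8956 0.0169 0.0016]
```

```bash
cat > g.py <<'E'
import sys
from h import *
from scipy.spatial.transform import Rotation as Rn
def toolR(psi,tilt=0):
    """closing axis y at heading psi (deg); tool z leaning tilt deg towards heading psi-90"""
    p,t=np.radians([psi,tilt]); y=np.array([np.cos(p),np.sin(p),0]); xs=np.array([np.sin(p),-np.cos(p),0])
    z=np.sin(t)*xs+np.array([0,0,-np.cos(t)]); return np.c_[np.cross(y,z),y,z]
def plan(x,y,z,psi,tilt=0):
    s=arm.read_state(); w,*v=s["orientation"]; R=Rn.from_quat([*v,w]); d=np.array([x,y,z])-s["eef_pos"]
    a=(R.inv()*Rn.from_matrix(toolR(psi,tilt))).as_rotvec(); L=np.linalg.norm(d)*1e3
    print("travel",(R.inv().apply(d)*1e3).round(1),"ang",a.round(3),"rows",max(L/41.7,np.degrees(np.linalg.norm(a))/7.16).round(1),"t",s["time_s"])
if __name__=="__main__": plan(*map(float,sys.argv[1:]))
E
python3 g.py .608 .134 .16 96.3
```

```text
travel [-542.4 -243.4   58.1] ang [-0.002 -0.001 -0.407] rows 14.3 t 0.1
```

The rows are not in the units I measure in: shifts go in shares of 800 mm and turns go in shares of 4 rad. I convert before sending: -542 mm / 800 = -0.6775, -243 mm / 800 = -0.3038, -0.407 rad / 4 = -0.1018.

>>> apply_moves(deltas=[{"jaw": 1, "travel": [-0.3388, -0.1525, 0.0363], "angular": [0, 0, -0.05]}, {"jaw": 1, "travel": [-0.6775, -0.3038, 0.0725], "angular": [0, 0, -0.1018]}, {"jaw": 1, "travel": [-0.6775, -0.3038, 0.0725], "angular": [0, 0, -0.1018]}, {"jaw": 1, "travel": [-0.6775, -0.3038, 0.0725], "angular": [0, 0, -0.1018]}, {"jaw": 1, "travel": [-0.6775, -0.3038, 0.0725], "angular": [0, 0, -0.1018]}, {"jaw": 1, "travel": [-0.6775, -0.3038, 0.0725], "angular": [0, 0, -0.1018]}, {"jaw": 1, "travel": [-0.6775, -0.3038, 0.0725], "angular": [0, 0, -0.1018]}, {"jaw": 1, "travel": [-0.6775, -0.3038, 0.0725], "angular": [0, 0, -0.1018]}, {"jaw": 1, "travel": [-0.6775, -0.3038, 0.0725], "angular": [0, 0, -0.1018]}, {"jaw": 1, "travel": [-0.6775, -0.3038, 0.0725], "angular": [0, 0, -0.1018]}, {"jaw": 1, "travel": [-0.6775, -0.3038, 0.0725], "angular": [0, 0, -0.1018]}, {"jaw": 1, "travel": [-0.6775, -0.3038, 0.0725], "angular": [0, 0, -0.1018]}, {"jaw": 1, "travel": [-0.6775, -0.3038, 0.0725], "angular": [0, 0, -0.1018]}, {"jaw": 1, "travel": [-0.6775, -0.3038, 0.0725], "angular": [0, 0, -0.1018]}, {"jaw": 1, "travel": [-0.6775, -0.3038, 0.0725], "angular": [0, 0, -0.1018]}, {"jaw": 1, "travel": [-0.6775, -0.3038, 0.0725], "angular": [0, 0, -0.1018]}, {"jaw": 1, "travel": [-0.6775, -0.3038, 0.0725], "angular": [0, 0, -0.1018]}, {"jaw": 1, "travel": [-0.6775, -0.3038, 0.0725], "angular": [0, 0, -0.1018]}])

```text
time_s: 1.6
eef_pos: [0.6071, 0.1355, 0.16]
orientation: [-0.001, -0.055, 0.998, 0.0]
ft_force: [-0.1, 1.4, 0.5]
finger_gap: 0.093
grasp_force: 0.0
```

```bash
cat > w.py <<'E'
import sys
from h import *
n=sys.argv[1]; m=arm.camera_model("wrist"); p,d=arm.read_camera("wrist"); np.savez(n+".npz",p=p,d=d,**m)
cv2.imwrite(f"pics/{n}.png",p[:,:,::-1])
h=[float(x) for x in sys.argv[2:]] or [.07]
for k,v in masks(p).items():
    for c,a,_ in comps(v,80): print(k,c.round(1),a,ray(m,c,h[0])[:2],"depthz",d[int(c[1]),int(c[0])])
E
python3 w.py wr0; python3 g.py .608 .134 .037 96.3
```

```text
red [268.8  24.2] 2195 [0.463  0.1315] depthz 0.2280202
red [123.8 183.8] 1547 [0.6062 0.0167] depthz 0.2589766
green [106.5  27.7] 2259 [0.4799 0.0034] depthz 0.22721082
brass [123.6  38.9] 2132 [0.4865 0.0169] depthz 0.22977626
brass [456.1  57.4] 1164 [0.4701 0.2863] depthz 0.26615652
brass [174.4  56. ] 590 [0.4946 0.0579] depthz 0.26920068
brass [ 66.7 107. ] 481 [ 0.5444 -0.0312] depthz 0.3115332
brass [204.3 127.5] 266 [0.5484 0.0859] depthz 0.31927788
brass [168.9 146.5] 463 [0.5681 0.0561] depthz 0.28987154
brass [134.6 177. ] 1692 [0.5988 0.0263] depthz 0.2587962
brass [251.2 186.2] 987 [0.5957 0.1317] depthz 0.26096445
brass [214.2 187. ] 340 [0.6001 0.0983] depthz 0.30187705
brass [293.4 186.6] 281 [0.5918 0.1699] depthz 0.30045068
brass [ 23.  196.8] 625 [ 0.6286 -0.0752] depthz 0.30477428
brass [448.9 291.1] 276 [0.6812 0.3408] depthz 0.07116186
brass [ 60.2 291.3] 272 [ 0.7242 -0.047 ] depthz 0.06919995
brass [297.2 344.9] 1411 [0.7619 0.1988] depthz 0.06397844
brass [381.  349.6] 92 [0.7581 0.2885] depthz 0.063375585
yellow [80.2 16.8] 150 [ 0.4743 -0.017 ] depthz 0.23164357
yellow [132.6  17.3] 375 [0.4701 0.024 ] depthz 0.23108515
yellow [459.   54.1] 1966 [0.4674 0.2879] depthz 0.26026794
yellow [214.  190.3] 145 [0.6032 0.0984] depthz 0.30340788
yellow [294.3 190.4] 151 [0.5952 0.1713] depthz 0.30269033
yellow [252.5 210.7] 482 [0.6188 0.1354] depthz 0.26651847
yellow [122.7 204.8] 252 [0.6263 0.0156] depthz 0.2658247
yellow [ 15.3 200.7] 106 [ 0.6332 -0.0826] depthz 0.30281335
white [453.  127.9] 14739 [0.5251 0.2997] depthz 0.26718616
white [252.6 206. ] 758 [0.6142 0.135 ] depthz 0.26453716
white [182.7 319.6] 895 [0.7438 0.0766] depthz 0.37213865
travel [ -1.   -2.2 123.4] ang [ 0.001 -0.001  0.001] rows 3.0 t 1.65
```

View pics/wr0.png

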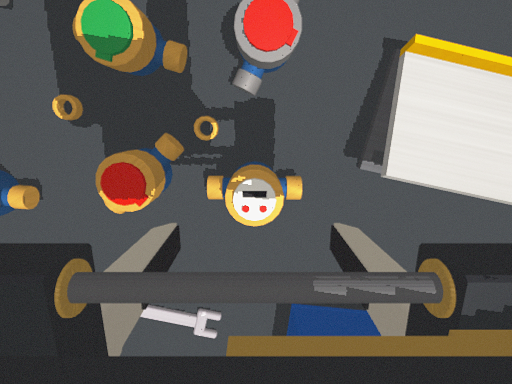

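The dial meter is centred between the fingers, at pixel (254,195) with the finger midline at column 255. Its pipe lies along the closing axis and the neighbours are clear. Descending now.

Scaled: 123 mm / 800 = 0.1538, 100 mm / 800 = 0.125.

>>> apply_moves(deltas=[{"jaw": 1, "travel": [-0.0013, -0.0013, 0.05], "angular": [0, 0, 0]}, {"jaw": 1, "travel": [-0.0013, -0.0013, 0.0875], "angular": [0, 0, 0]}, {"jaw": 1, "travel": [-0.0013, -0.0013, 0.125], "angular": [0, 0, 0]}, {"jaw": 1, "travel": [-0.0013, -0.0013, 0.1438], "angular": [0, 0, 0]}, {"jaw": 1, "travel": [-0.0013, -0.0013, 0.1538], "angular": [0, 0, 0]}, {"jaw": 1, "travel": [-0.0013, -0.0013, 0.1538], "angular": [0, 0, 0]}, {"jaw": 0, "travel": [-0.0013, -0.0013, 0.1538], "angular": [0, 0, 0]}, {"jaw": 0, "travel": [-0.0013, -0.0013, 0.1538], "angular": [0, 0, 0]}, {"jaw": 0, "travel": [-0.0013, -0.0013, 0.1538], "angular": [0, 0, 0]}, {"jaw": 0, "travel": [-0.0013, -0.0013, 0.1538], "angular": [0, 0, 0]}, {"jaw": 0, "travel": [-0.0013, -0.0013, 0.1538], "angular": [0, 0, 0]}, {"jaw": 0, "travel": [-0.0013, -0.0013, 0.1538], "angular": [0, 0, 0]}])

```text
time_s: 2.65
eef_pos: [0.6095, 0.1342, 0.0383]
orientation: [0.001, -0.055, 0.998, 0.0]
ft_force: [0.1, 2.3, 2.1]
finger_gap: 0.0576
grasp_force: 2.6
```

Run:
```python
from h import *
z=dict(np.load("wr0.npz")); m={k:z[k] for k in("camera_matrix","R","t")}
# stand corners in wrist view: ledge/slope; low-left, high-left of slope
mk=masks(z["p"])["white"]; c=max(comps(mk,5000),key=lambda x:x[1])[2]
q=cv2.approxPolyDP(cv2.convexHull(cv2.findContours(c.astype(np.uint8),0,2)[0][0]),4,True)[:,0]
mt=arm.camera_model("top")
for a in q: print(a,ray(m,a,.030)[:2],ray(m,a,.071)[:2])
for a,b in(((164,186),(401.,52.)),((172,140),(383.,177.))): print(tri(mt,a,m,b))
d=z["d"];K=m["camera_matrix"]
for u,v in((420,80),(500,80),(500,130),(420,150),(500,180)):
    dd=d[v,u];print((u,v),(np.array([(u-K[0,2])/K[0,0]*dd,(v-K[1,2])/K[1,1]*dd,dd])-m["t"])@m["R"])
```

```text
[405  52] [0.4604 0.262 ] [0.4711 0.2434]
[511  77] [0.4706 0.3684] [0.4799 0.3351]
[511 202] [0.5914 0.41  ] [0.5839 0.3709]
[386 175] [0.5774 0.2706] [0.5719 0.2508]
[0.461  0.2608 0.0283]
[0.5755 0.255  0.0563]
(420, 80) [0.4843 0.2783 0.0377]
(500, 80) [0.475  0.3566 0.0327]
(500, 130) [0.521  0.3584 0.0487]
(420, 150) [0.5471 0.2815 0.0607]
(500, 180) [0.5656 0.3589 0.0656]
```

```bash
cat > s.py <<'E'
import sys
from g import *
def stand(e,g,h=.038,o=(.5222,.3260),psi=84.6):
    p,t=np.radians([psi,20]); xs=np.array([np.sin(p),-np.cos(p),0]);Z=np.array([0,0,1])
    n=-np.sin(t)*xs+np.cos(t)*Z; up=np.cos(t)*xs+np.sin(t)*Z
    X=np.array([*o,0])-.030*xs+.039*Z+e*up+(g+h)*n; print(X); plan(*X,psi,20)
stand(*map(float,sys.argv[1:]))
E
python3 s.py .005 .06
```

```text
[0.4636 0.3315 0.1328]
travel [123.2 212.2 -94.7] ang [ 0.036 -0.347  0.202] rows 6.3 t 2.65
```

Scaled: 212 mm / 800 = 0.265, 123 mm / 800 = 0.1538, -0.347 rad / 4 = -0.0868.

>>> apply_moves(deltas=[{"jaw": 0, "travel": [0, 0, 0], "angular": [0, 0, 0]}, {"jaw": 0, "travel": [0, 0, 0], "angular": [0, 0, 0]}, {"jaw": 0, "travel": [0, 0, -0.0188], "angular": [0, 0, 0]}, {"jaw": 0, "travel": [0, 0, -0.05], "angular": [0, 0, 0]}, {"jaw": 0, "travel": [0, 0, -0.0938], "angular": [0, 0, 0]}, {"jaw": 0, "travel": [0, 0, -0.1188], "angular": [0, 0, 0]}, {"jaw": 0, "travel": [0.0188, 0.0325, -0.1188], "angular": [0.0013, -0.0108, 0.0063]}, {"jaw": 0, "travel": [0.0388, 0.0663, -0.1188], "angular": [0.0023, -0.0218, 0.0125]}, {"jaw": 0, "travel": [0.0575, 0.1, -0.1188], "angular": [0.0033, -0.0325, 0.019]}, {"jaw": 0, "travel": [0.0775, 0.1325, -0.1188], "angular": [0.0045, -0.0435, 0.0253]}, {"jaw": 0, "travel": [0.0963, 0.1663, -0.1188], "angular": [0.0055, -0.0543, 0.0315]}, {"jaw": 0, "travel": [0.1163, 0.2, -0.1188], "angular": [0.0068, -0.065, 0.0375]}, {"jaw": 0, "travel": [0.135, 0.2325, -0.1188], "angular": [0.0078, -0.076, 0.0443]}, {"jaw": 0, "travel": [0.1538, 0.265, -0.1188], "angular": [0.009, -0.0868, 0.0505]}, {"jaw": 0, "travel": [0.1538, 0.265, -0.1188], "angular": [0.009, -0.0868, 0.0505]}, {"jaw": 0, "travel": [0.1538, 0.265, -0.1188], "angular": [0.009, -0.0868, 0.0505]}, {"jaw": 0, "travel": [0.1538, 0.265, -0.1188], "angular": [0.009, -0.0868, 0.0505]}])

```text
time_s: 4.07
eef_pos: [0.4632, 0.3312, 0.1321]
orientation: [0.172, 0.045, 0.984, -0.009]
ft_force: [0.1, -0.0, -2.5]
finger_gap: 0.0555
grasp_force: 30.0
```

```bash
python3 w.py wr1; python3 s.py .005 .006
python3 - <<'E'
from h import *
p,_=arm.read_camera("scene"); a=p[150:330,230:470,::-1]; b=cv2.imread("pics/wr1.png")
cv2.imwrite("pics/c1.png",np.vstack([cv2.resize(a,(512,384),interpolation=cv2.INTER_CUBIC)[:,:],])); cv2.imwrite("pics/c1.png",cv2.resize(np.hstack([cv2.resize(a,(512,384)),b]),(800,300)))
E
```

```text
red [ 19.8 201. ] 1476 [0.4625 0.136 ] depthz 0.23840757
blue [ 43.9 149. ] 123 [0.4191 0.1798] depthz 0.25686336
brass [20.6 12.1] 1074 [0.3362 0.2096] depthz 0.19651863
brass [238.5 158.7] 1424 [0.44   0.3216] depthz 0.24856845
brass [258.5 219.8] 3046 [0.5004 0.3316] depthz 0.1463079
brass [188.9 216.2] 510 [0.491  0.2723] depthz 0.18524191
brass [319.6 214.5] 412 [0.4994 0.3842] depthz 0.18558459
brass [ 53.  229.2] 189 [0.4946 0.1484] depthz 0.3377354
brass [ 47.1 236.4] 114 [0.5025 0.1389] depthz 0.34929037
brass [ 24.5 253.9] 360 [0.522  0.1062] depthz 0.34307718
brass [141.5 288.3] 662 [0.582  0.2012] depthz 0.07107449
brass [367.8 288.4] 656 [0.6036 0.4382] depthz 0.07337178
brass [337.2 344.6] 7899 [0.7136 0.4141] depthz 0.06319642
yellow [11.4  4.9] 200 [0.3325 0.2064] depthz 0.19307533
yellow [255.4 159.2] 1857 [0.4416 0.3342] depthz 0.25028735
yellow [220.8 222.5] 144 [0.5005 0.2986] depthz 0.14672999
yellow [323.2 222.9] 162 [0.5091 0.3877] depthz 0.18355535
yellow [ 47.1 235.9] 147 [0.5019 0.1392] depthz 0.34993318
yellow [209.  259.1] 255 [0.5449 0.2799] depthz 0.1517759
white [ 39.2 137.3] 180 [0.4099 0.1811] depthz 0.24843977
white [255.4 183.5] 4720 [0.4631 0.3323] depthz 0.1973551
white [ 31.1 192. ] 500 [0.4547 0.1502] depthz 0.23537108
white [254.5 248.7] 2653 [0.5349 0.325 ] depthz 0.14227681
white [178.7 319.2] 124 [0.6406 0.2266] depthz 0.10967272
[0.482  0.3298 0.0821]
travel [ 0.1  0.8 53.4] ang [-0.001 -0.002  0.001] rows 1.3 t 4.1167
```

View pics/c1.png

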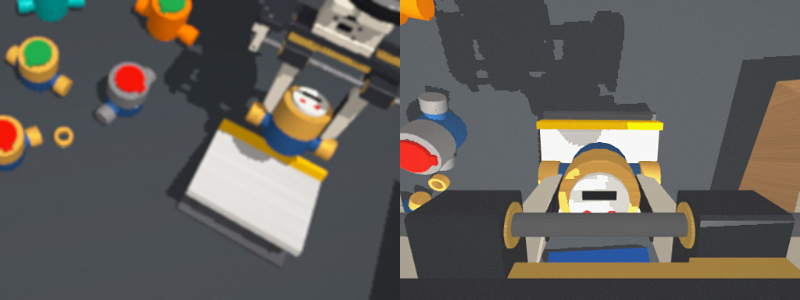

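The dial meter hangs tilted above the slope with its pipe parallel to the ledge; in the right half the ledge is at (600,125) and the meter at (600,190). Lowering slowly.

Scaled: 57 mm / 800 = 0.0713, 56 mm / 800 = 0.07.

>>> apply_moves(deltas=[{"jaw": 0, "travel": [0, 0.0013, 0.025], "angular": [0, 0, 0]}, {"jaw": 0, "travel": [0, 0.0013, 0.0475], "angular": [0, 0, 0]}, {"jaw": 0, "travel": [0, 0.0013, 0.06], "angular": [0, 0, 0]}, {"jaw": 0, "travel": [0, 0.0013, 0.0663], "angular": [0, 0, 0]}, {"jaw": 0, "travel": [0, 0.0013, 0.0688], "angular": [0, 0, 0]}, {"jaw": 0, "travel": [0, 0.0013, 0.07], "angular": [0, 0, 0]}, {"jaw": 0, "travel": [0, 0.0013, 0.0713], "angular": [0, 0, 0]}, {"jaw": 0, "travel": [0, 0.0013, 0.0713], "angular": [0, 0, 0]}])

```text
time_s: 4.83
eef_pos: [0.4834, 0.3307, 0.0797]
orientation: [0.173, 0.046, 0.984, -0.008]
ft_force: [-0.7, -0.1, -3.6]
finger_gap: 0.0554
grasp_force: 30.0
```

```bash
python3 s.py .005 0; python3 -c "
from h import *
print(arm.read_state()['ft_force'])"
```

```text
[0.4841 0.3296 0.0764]
travel [ 0.4 -1.   3.3] ang [0. 0. 0.] rows 0.1 t 4.8333
[-0.6523 -0.1377 -3.642 ]
```

Scaled: 3 mm / 800 = 0.0038, 2.5 mm / 800 = 0.0031.

>>> apply_moves(deltas=[{"jaw": 0, "travel": [0, -0.0013, 0.0013], "angular": [0, 0, 0]}, {"jaw": 0, "travel": [0, -0.0013, 0.0019], "angular": [0, 0, 0]}, {"jaw": 0, "travel": [0, -0.0013, 0.0025], "angular": [0, 0, 0]}, {"jaw": 0, "travel": [0, -0.0013, 0.0031], "angular": [0, 0, 0]}, {"jaw": 0, "travel": [0, -0.0013, 0.0038], "angular": [0, 0, 0]}])

```text
time_s: 5.25
eef_pos: [0.4838, 0.3297, 0.077]
orientation: [0.173, 0.046, 0.984, -0.008]
ft_force: [-8.3, 0.4, 9.0]
finger_gap: 0.0556
grasp_force: 30.0
```

Scaled: 3.5 mm / 800 = 0.0044, 3 mm / 800 = 0.0038.

>>> apply_moves(deltas=[{"jaw": 0, "travel": [0, 0, -0.0006], "angular": [0, 0, 0]}, {"jaw": 0, "travel": [0.0013, 0, -0.0006], "angular": [0, 0, 0]}, {"jaw": 0, "travel": [0.0025, 0, -0.0006], "angular": [0, 0, 0]}, {"jaw": 0, "travel": [0.0038, 0, -0.0006], "angular": [0, 0, 0]}, {"jaw": 0, "travel": [0.0044, 0, -0.0006], "angular": [0, 0, 0]}])

```text
time_s: 5.67
eef_pos: [0.4812, 0.3302, 0.0761]
orientation: [0.174, 0.046, 0.984, -0.008]
ft_force: [1.0, 1.5, 2.2]
finger_gap: 0.0557
grasp_force: 30.0
```

Scaled: 1.5 mm / 800 = 0.0019, 1 mm / 800 = 0.0013.

>>> apply_moves(deltas=[{"jaw": 0, "travel": [0.0006, 0, 0], "angular": [0, 0, 0]}, {"jaw": 0, "travel": [0.0013, 0, 0], "angular": [0, 0, 0]}, {"jaw": 0, "travel": [0.0019, 0, 0], "angular": [0, 0, 0]}, {"jaw": 0, "travel": [0.0019, 0, 0], "angular": [0, 0, 0]}])

```text
time_s: 6.0
eef_pos: [0.48, 0.3302, 0.0757]
orientation: [0.174, 0.046, 0.984, -0.008]
ft_force: [2.5, -0.6, 2.1]
finger_gap: 0.0555
grasp_force: 30.0
```

Scaled: 2 mm / 800 = 0.0025, 1.5 mm / 800 = 0.0019.

>>> apply_moves(deltas=[{"jaw": 0, "travel": [0.0006, 0, 0], "angular": [0, 0, 0]}, {"jaw": 0, "travel": [0.0013, 0, 0], "angular": [0, 0, 0]}, {"jaw": 0, "travel": [0.0019, 0, 0], "angular": [0, 0, 0]}, {"jaw": 0, "travel": [0.0025, 0, 0], "angular": [0, 0, 0]}])

```text
time_s: 6.33
eef_pos: [0.4793, 0.3303, 0.0757]
orientation: [0.175, 0.046, 0.983, -0.008]
ft_force: [7.2, -2.1, 3.6]
finger_gap: 0.0556
grasp_force: 30.0
```

Ledge contact: the x force rises while the motion stalls. Easing off and releasing.

Scaled: -90 mm / 800 = -0.1125, -70 mm / 800 = -0.0875.

>>> apply_moves(deltas=[{"jaw": 0, "travel": [-0.0019, 0, 0], "angular": [0, 0, 0]}, {"jaw": 0.65, "travel": [-0.0019, 0, 0], "angular": [0, 0, 0]}, {"jaw": 0.7, "travel": [-0.0019, 0, 0], "angular": [0, 0, 0]}, {"jaw": 0.8, "travel": [-0.0019, 0, 0], "angular": [0, 0, 0]}, {"jaw": 0.9, "travel": [-0.0019, 0, 0], "angular": [0, 0, 0]}, {"jaw": 0.9, "travel": [-0.0019, 0, 0], "angular": [0, 0, 0]}, {"jaw": 0.9, "travel": [-0.0019, 0, -0.0125], "angular": [0, 0, 0]}, {"jaw": 0.9, "travel": [-0.0019, 0, -0.0438], "angular": [0, 0, 0]}, {"jaw": 0.9, "travel": [-0.0019, 0, -0.0875], "angular": [0, 0, 0]}, {"jaw": 0.9, "travel": [-0.0019, 0, -0.1125], "angular": [0, 0, 0]}, {"jaw": 0.9, "travel": [-0.0019, 0, -0.1125], "angular": [0, 0, 0]}])

```text
time_s: 7.25
eef_pos: [0.449, 0.3347, 0.1649]
orientation: [0.176, 0.046, 0.983, -0.006]
ft_force: [-0.2, 0.0, -0.3]
finger_gap: 0.0837
grasp_force: 0.0
```

```bash
python3 w.py wr2|head -0; python3 g.py .607 .016 .16 140
python3 - <<'E'
from h import *
p,_=arm.read_camera("scene"); a=p[150:330,230:470,::-1]; b=cv2.imread("pics/wr2.png")
cv2.imwrite("pics/c2.png",cv2.resize(np.hstack([cv2.resize(a,(512,384)),b]),(800,300)))
E
```

```text
travel [-175.1 -302.    66.2] ang [-0.167  0.326 -0.956] rows 8.5 t 7.3Exception ignored on flushing sys.stdout:
BrokenPipeError: [Errno 32] Broken pipe
```

View pics/c2.png

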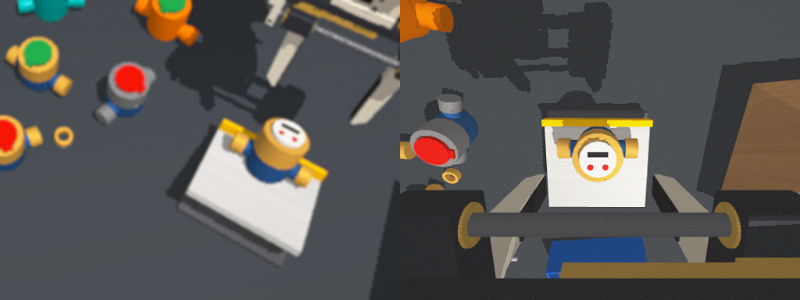

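The dial meter sits flat against the ledge with its pipe along it (right half, (597,150)). Next is red.

Scaled: -302 mm / 800 = -0.3775, -175 mm / 800 = -0.2188, -0.956 rad / 4 = -0.239.

>>> apply_moves(deltas=[{"jaw": 1, "travel": [-0.0238, -0.0425, 0.0088], "angular": [-0.0048, 0.009, -0.0265]}, {"jaw": 1, "travel": [-0.0488, -0.0838, 0.0188], "angular": [-0.0093, 0.018, -0.053]}, {"jaw": 1, "travel": [-0.0725, -0.1263, 0.0275], "angular": [-0.014, 0.0273, -0.0798]}, {"jaw": 1, "travel": [-0.0975, -0.1675, 0.0363], "angular": [-0.0185, 0.0363, -0.1063]}, {"jaw": 1, "travel": [-0.1213, -0.21, 0.0463], "angular": [-0.0233, 0.0453, -0.1328]}, {"jaw": 1, "travel": [-0.1463, -0.2513, 0.055], "angular": [-0.0278, 0.0543, -0.1593]}, {"jaw": 1, "travel": [-0.17, -0.2938, 0.0638], "angular": [-0.0325, 0.0635, -0.186]}, {"jaw": 1, "travel": [-0.195, -0.335, 0.0738], "angular": [-0.037, 0.0725, -0.2125]}, {"jaw": 1, "travel": [-0.2188, -0.3775, 0.0825], "angular": [-0.0418, 0.0815, -0.239]}, {"jaw": 1, "travel": [-0.2188, -0.3775, 0.0825], "angular": [-0.0418, 0.0815, -0.239]}, {"jaw": 1, "travel": [-0.2188, -0.3775, 0.0825], "angular": [-0.0418, 0.0815, -0.239]}, {"jaw": 1, "travel": [-0.2188, -0.3775, 0.0825], "angular": [-0.0418, 0.0815, -0.239]}])

```text
time_s: 8.35
eef_pos: [0.6079, 0.0091, 0.1546]
orientation: [-0.004, -0.421, 0.907, -0.001]
ft_force: [0.0, -1.1, -0.5]
finger_gap: 0.0931
grasp_force: 0.0
```

```bash
python3 w.py wr3 |grep -E "red|brass|green"; python3 g.py .607 .016 .037 140
```

```text
red [464.  198.9] 1648 [0.4625 0.1305] depthz 0.25762784
red [260.  204.4] 1460 [0.6062 0.0156] depthz 0.25820705
green [366.8  97.8] 1925 [0.4798 0.0024] depthz 0.23599456
brass [117.6  83.6] 970 [ 0.629  -0.1381] depthz 0.2397997
brass [328.  64.] 244 [ 0.4889 -0.0392] depthz 0.26851308
brass [338.2 101. ] 894 [ 0.4994 -0.0108] depthz 0.24386562
brass [249.4  88.8] 328 [ 0.5494 -0.0656] depthz 0.30419886
brass [149.1 120.2] 327 [ 0.63   -0.1012] depthz 0.28040922
brass [358.6 144.2] 107 [0.5069 0.0291] depthz 0.29143068
brass [257.5 175. ] 242 [ 0.5905 -0.0065] depthz 0.25989327
brass [218.4 184.9] 124 [ 0.6228 -0.0221] depthz 0.30098647
brass [299.6 183.8] 121 [0.5671 0.0237] depthz 0.29963362
brass [ 68.5 288.4] 991 [ 0.8037 -0.0398] depthz 0.07223975
brass [440.9 288.3] 992 [0.5259 0.1956] depthz 0.07396268
brass [377.9 345. ] 5883 [0.6102 0.2104] depthz 0.06313853
travel [ -4.5   1.7 117.5] ang [ 0.004 -0.008 -0.005] rows 2.8 t 8.4
```

View pics/wr3.png

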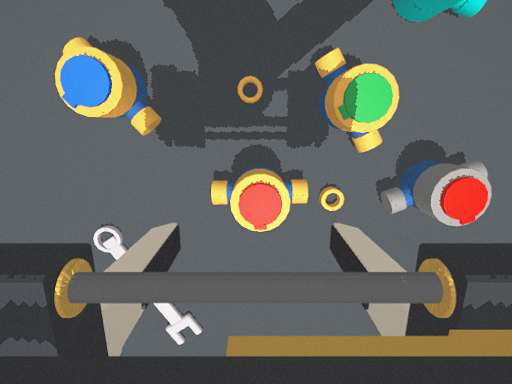

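Red with its brass collar is centred at (260,202), pipe along the closing axis. The loose ring at (332,198) lies flat, well below finger height.

Scaled: 118 mm / 800 = 0.1475, 112 mm / 800 = 0.14.

>>> apply_moves(deltas=[{"jaw": 1, "travel": [-0.005, 0.0019, 0.0438], "angular": [0, 0, 0]}, {"jaw": 1, "travel": [-0.005, 0.0019, 0.0875], "angular": [0, 0, 0]}, {"jaw": 1, "travel": [-0.005, 0.0019, 0.1225], "angular": [0, 0, 0]}, {"jaw": 1, "travel": [-0.005, 0.0019, 0.14], "angular": [0, 0, 0]}, {"jaw": 1, "travel": [-0.005, 0.0019, 0.1475], "angular": [0, 0, 0]}, {"jaw": 1, "travel": [-0.005, 0.0019, 0.1475], "angular": [0, 0, 0]}, {"jaw": 1, "travel": [-0.005, 0.0019, 0.1475], "angular": [0, 0, 0]}])

```text
time_s: 8.98
eef_pos: [0.6066, 0.019, 0.0394]
orientation: [-0.003, -0.422, 0.906, -0.0]
ft_force: [0.8, -0.0, 0.8]
finger_gap: 0.0927
grasp_force: 0.0
```

```bash
python3 g.py .607 .0155 .037 140;python3 g.py .4210 -.3535 .15 97.7
```

```text
travel [ 2.4 -2.5  2.4] ang [ 0.001 -0.005 -0.001] rows 0.1 t 8.9833
travel [ 405.2  -97.3 -108.5] ang [-0.001 -0.006  0.738] rows 10.3 t 8.9833
```

Scaled: -108 mm / 800 = -0.135, -90 mm / 800 = -0.1125.

>>> apply_moves(deltas=[{"jaw": 1, "travel": [0.0025, -0.0025, 0.0025], "angular": [0, 0, 0]}, {"jaw": 0, "travel": [0.0025, -0.0025, 0.0025], "angular": [0, 0, 0]}, {"jaw": 0, "travel": [0.0025, -0.0025, 0.0025], "angular": [0, 0, 0]}, {"jaw": 0, "travel": [0.0025, -0.0025, 0.0025], "angular": [0, 0, 0]}, {"jaw": 0, "travel": [0.0025, -0.0025, 0.0025], "angular": [0, 0, 0]}, {"jaw": 0, "travel": [0.0025, -0.0025, 0.0025], "angular": [0, 0, 0]}, {"jaw": 0, "travel": [0.0025, -0.0025, 0.0025], "angular": [0, 0, 0]}, {"jaw": 0, "travel": [0.0025, -0.0025, 0.0025], "angular": [0, 0, 0]}, {"jaw": 0, "travel": [0.0025, -0.0025, -0.0188], "angular": [0, 0, 0]}, {"jaw": 0, "travel": [0.0025, -0.0025, -0.0625], "angular": [0, 0, 0]}, {"jaw": 0, "travel": [0.0025, -0.0025, -0.1125], "angular": [0, 0, 0]}, {"jaw": 0, "travel": [0.0025, -0.0025, -0.135], "angular": [0, 0, 0]}, {"jaw": 0, "travel": [0.0025, -0.0025, -0.135], "angular": [0, 0, 0]}])

```text
time_s: 10.07
eef_pos: [0.6105, 0.0154, 0.1521]
orientation: [0.001, -0.422, 0.906, -0.003]
ft_force: [0.3, -0.5, -3.8]
finger_gap: 0.0552
grasp_force: 30.0
```

```bash
python3 g.py .4210 -.3535 .15 97.7
```

```text
travel [404.4 -92.2   3.1] ang [-0.007  0.002  0.738] rows 9.9 t 10.0667
```

Scaled: 404 mm / 800 = 0.505, 390 mm / 800 = 0.4875, 0.738 rad / 4 = 0.1845.

>>> apply_moves(deltas=[{"jaw": 0, "travel": [0.0425, -0.01, 0], "angular": [0, 0, 0.0153]}, {"jaw": 0, "travel": [0.0838, -0.0188, 0.0013], "angular": [0, 0, 0.0308]}, {"jaw": 0, "travel": [0.1263, -0.0288, 0.0013], "angular": [0, 0, 0.046]}, {"jaw": 0, "travel": [0.1688, -0.0388, 0.0013], "angular": [0, 0, 0.0615]}, {"jaw": 0, "travel": [0.21, -0.0475, 0.0013], "angular": [0, 0, 0.0768]}, {"jaw": 0, "travel": [0.2525, -0.0575, 0.0025], "angular": [0, 0, 0.0923]}, {"jaw": 0, "travel": [0.295, -0.0675, 0.0025], "angular": [0, 0, 0.1075]}, {"jaw": 0, "travel": [0.3375, -0.0763, 0.0025], "angular": [0, 0, 0.123]}, {"jaw": 0, "travel": [0.3788, -0.0863, 0.0025], "angular": [0, 0, 0.1383]}, {"jaw": 0, "travel": [0.4213, -0.0963, 0.0038], "angular": [0, 0, 0.1538]}, {"jaw": 0, "travel": [0.4638, -0.1063, 0.0038], "angular": [0, 0, 0.169]}, {"jaw": 0, "travel": [0.4875, -0.1113, 0.0038], "angular": [0, 0, 0.1775]}, {"jaw": 0, "travel": [0.505, -0.115, 0.0038], "angular": [0, 0, 0.1845]}, {"jaw": 0, "travel": [0.505, -0.115, 0.0038], "angular": [0, 0, 0.1845]}, {"jaw": 0, "travel": [0.505, -0.115, 0.0038], "angular": [0, 0, 0.1845]}, {"jaw": 0, "travel": [0.505, -0.115, 0.0038], "angular": [0, 0, 0.1845]}])

```text
time_s: 11.4
eef_pos: [0.4181, -0.3511, 0.1454]
orientation: [-0.003, -0.067, 0.998, -0.0]
ft_force: [0.4, 0.8, -3.1]
finger_gap: 0.0556
grasp_force: 30.0
```

```bash
python3 w.py wr4 .185|grep -E "^red|green|blue"; python3 g.py .4210 -.3535 .046 97.7
python3 - <<'E'
from h import *
z=dict(np.load("wr4.npz")); m={k:z[k] for k in("camera_matrix","R","t")}
for c,X in(("red",(.421,-.3535,.008)),("blue",(.5062,-.342,.008)),("green",(.5914,-.3305,.008))): print(c,proj(m,X))
for k in("blue","green"):
  for c,a,_ in comps(masks(z["p"])[k],80): print(k,c,a,ray(m,c,.008))
E
```

```text
red [255.7 177.1] 4073 [ 0.3731 -0.3562] depthz 0.30894622
red [254.7 249.6] 3212 [ 0.4079 -0.3519] depthz 0.14190383
green [254.4 322.4] 2336 [ 0.4479 -0.3466] depthz 0.35333946
travel [-2.8 -2.7 99.6] ang [-0.001 -0.005  0.001] rows 2.4 t 11.45
red [251.5761 189.823 ]
blue [251.6679 262.2448]
green [251.7486 325.9178]
green [254.3887 322.4345] 2336 [ 0.586 -0.328  0.008]
```

View pics/wr4.png

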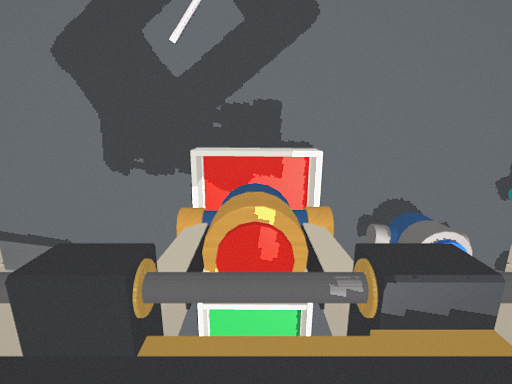

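Run:
```python
from h import *
z=dict(np.load("wr4.npz")); m={k:z[k] for k in("camera_matrix","R","t")}
A,B=ray(m,(191,149),.035),ray(m,(322,149),.035)
y=(B-A)/np.linalg.norm(B-A); x=np.array([y[1],-y[0],0]); M=(A+B)/2
print(A,B,np.linalg.norm(B-A),np.degrees(np.arctan2(y[1],y[0])))
for k,s in(("red",.045),("blue",.131),("green",.217)): print(k,M+x*s)
for u,v in((204,157),(309,157)): print(ray(m,(u,v),.008))
```

```text
[ 0.3829 -0.4164  0.035 ] [ 0.366 -0.293  0.035] 0.12449798580083539 97.77149477021514
red [ 0.4191 -0.3486  0.035 ]
blue [ 0.5043 -0.337   0.035 ]
green [ 0.5895 -0.3254  0.035 ]
[ 0.3926 -0.4077  0.008 ]
[ 0.3777 -0.2984  0.008 ]
```

```bash
python3 g.py .420 -.350 .055 97.7
```

```text
travel [-2.2  0.9 90.6] ang [-0.001 -0.005  0.001] rows 2.2 t 11.45
```

Scaled: 91 mm / 800 = 0.1138, 90 mm / 800 = 0.1125, -0.005 rad / 4 = -0.0013.

>>> apply_moves(deltas=[{"jaw": 0, "travel": [-0.0025, 0.0013, 0], "angular": [0, -0.0013, 0]}, {"jaw": 0, "travel": [-0.0025, 0.0013, 0.0313], "angular": [0, -0.0013, 0]}, {"jaw": 0, "travel": [-0.0025, 0.0013, 0.0688], "angular": [0, -0.0013, 0]}, {"jaw": 0, "travel": [-0.0025, 0.0013, 0.0938], "angular": [0, -0.0013, 0]}, {"jaw": 0, "travel": [-0.0025, 0.0013, 0.1063], "angular": [0, -0.0013, 0]}, {"jaw": 0, "travel": [-0.0025, 0.0013, 0.1125], "angular": [0, -0.0013, 0]}, {"jaw": 0, "travel": [-0.0025, 0.0013, 0.1138], "angular": [0, -0.0013, 0]}, {"jaw": 0, "travel": [-0.0025, 0.0013, 0.1138], "angular": [0, -0.0013, 0]}])

```text
time_s: 12.12
eef_pos: [0.4202, -0.352, 0.0561]
orientation: [0.001, -0.067, 0.998, -0.002]
ft_force: [0.7, -1.6, -3.7]
finger_gap: 0.0555
grasp_force: 30.0
```

Scaled: 8.5 mm / 800 = 0.0106, 8 mm / 800 = 0.01.

>>> apply_moves(deltas=[{"jaw": 0, "travel": [0, 0.0013, 0.0038], "angular": [0, 0, 0]}, {"jaw": 0, "travel": [0, 0.0019, 0.0063], "angular": [0, 0, 0]}, {"jaw": 0, "travel": [0, 0.0019, 0.0075], "angular": [0, 0, 0]}, {"jaw": 0, "travel": [0, 0.0019, 0.0088], "angular": [0, 0, 0]}, {"jaw": 0, "travel": [0, 0.0019, 0.01], "angular": [0, 0, 0]}, {"jaw": 0, "travel": [0, 0.0019, 0.0106], "angular": [0, 0, 0]}])

```text
time_s: 12.62
eef_pos: [0.4193, -0.3503, 0.0469]
orientation: [0.0, -0.067, 0.998, -0.001]
ft_force: [-0.2, -0.5, -3.6]
finger_gap: 0.0558
grasp_force: 30.0
```

Scaled: 2 mm / 800 = 0.0025, 1.5 mm / 800 = 0.0019.

>>> apply_moves(deltas=[{"jaw": 0, "travel": [0, 0, 0.0006], "angular": [0, 0, 0]}, {"jaw": 0, "travel": [0, 0, 0.0013], "angular": [0, 0, 0]}, {"jaw": 0, "travel": [0, 0, 0.0019], "angular": [0, 0, 0]}, {"jaw": 0, "travel": [0, 0, 0.0025], "angular": [0, 0, 0]}, {"jaw": 0, "travel": [0, 0, 0.0025], "angular": [0, 0, 0]}])

```text
time_s: 13.03
eef_pos: [0.4195, -0.3503, 0.0454]
orientation: [0.0, -0.067, 0.998, -0.002]
ft_force: [-0.3, 1.0, 3.0]
finger_gap: 0.0557
grasp_force: 30.0
```

Touchdown felt; releasing.

Scaled: -115 mm / 800 = -0.1438, -80 mm / 800 = -0.1.

>>> apply_moves(deltas=[{"jaw": 0.65, "travel": [0, 0, 0], "angular": [0, 0, 0]}, {"jaw": 0.7, "travel": [0, 0, 0], "angular": [0, 0, 0]}, {"jaw": 0.8, "travel": [0, 0, 0], "angular": [0, 0, 0]}, {"jaw": 0.85, "travel": [0, 0, 0], "angular": [0, 0, 0]}, {"jaw": 0.85, "travel": [0, 0, -0.0125], "angular": [0, 0, 0]}, {"jaw": 0.85, "travel": [0, 0, -0.05], "angular": [0, 0, 0]}, {"jaw": 0.9, "travel": [0, 0, -0.1], "angular": [0, 0, 0]}, {"jaw": 1, "travel": [0, 0, -0.1438], "angular": [0, 0, 0]}, {"jaw": 1, "travel": [0, 0, -0.1438], "angular": [0, 0, 0]}])

```text
time_s: 13.78
eef_pos: [0.4222, -0.3534, 0.1681]
orientation: [0.004, -0.067, 0.998, -0.007]
ft_force: [1.2, -0.2, -0.1]
finger_gap: 0.0913
grasp_force: 0.0
```

```bash
python3 g.py .480 .002 .15 81.5
python3 - <<'E'
from h import *
p,_=arm.read_camera("wrist"); cv2.imwrite("pics/wr5.png",p[:,:,::-1])
E
```

```text
travel [-104.7  344.7   13.8] ang [-0.013  0.009  0.282] rows 8.6 t 13.7833
```

View pics/wr5.png

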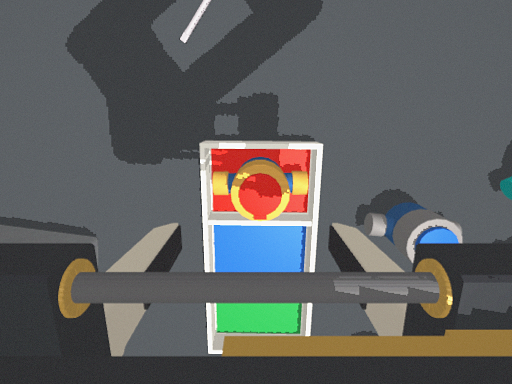

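Red stands upright and centred in the red bay, at (260,185). Next is green.

Scaled: 345 mm / 800 = 0.4313, 335 mm / 800 = 0.4188, 0.282 rad / 4 = 0.0705.

>>> apply_moves(deltas=[{"jaw": 1, "travel": [-0.015, 0.0475, 0.0025], "angular": [0, 0, 0.0078]}, {"jaw": 1, "travel": [-0.0288, 0.0963, 0.0038], "angular": [0, 0, 0.0158]}, {"jaw": 1, "travel": [-0.0438, 0.1438, 0.0063], "angular": [0, 0, 0.0235]}, {"jaw": 1, "travel": [-0.0588, 0.1913, 0.0075], "angular": [0, 0, 0.0313]}, {"jaw": 1, "travel": [-0.0725, 0.24, 0.01], "angular": [0, 0, 0.0393]}, {"jaw": 1, "travel": [-0.0875, 0.2875, 0.0113], "angular": [0, 0, 0.047]}, {"jaw": 1, "travel": [-0.1013, 0.335, 0.0138], "angular": [0, 0, 0.0548]}, {"jaw": 1, "travel": [-0.1163, 0.3825, 0.015], "angular": [-0.0013, 0.0013, 0.0628]}, {"jaw": 1, "travel": [-0.125, 0.4188, 0.0163], "angular": [-0.0025, 0.0025, 0.0688]}, {"jaw": 1, "travel": [-0.1313, 0.4313, 0.0175], "angular": [-0.0033, 0.0025, 0.0705]}, {"jaw": 1, "travel": [-0.1313, 0.4313, 0.0175], "angular": [-0.0033, 0.0025, 0.0705]}, {"jaw": 1, "travel": [-0.1313, 0.4313, 0.0175], "angular": [-0.0033, 0.0025, 0.0705]}, {"jaw": 1, "travel": [-0.1313, 0.4313, 0.0175], "angular": [-0.0033, 0.0025, 0.0705]}])

```text
time_s: 14.92
eef_pos: [0.4769, 0.0052, 0.1444]
orientation: [-0.006, 0.074, 0.997, 0.005]
ft_force: [-0.4, -0.4, 0.5]
finger_gap: 0.0928
grasp_force: 0.0
```

```bash
python3 w.py wr6 |grep -E "^red|brass|green"; python3 g.py .480 .002 .037 81.5
```

```text
red [398.1 166.1] 1842 [0.4619 0.1311] depthz 0.24104378
green [394.3   4.1] 164 [0.3398 0.1315] depthz 0.21446568
green [182.9  73.1] 2262 [ 0.3638 -0.0332] depthz 0.2223173
green [251.4 207.5] 1554 [0.4793 0.0032] depthz 0.24951452
brass [373.2  14.5] 2137 [0.3444 0.1156] depthz 0.22608186
brass [255.6 189.8] 971 [0.4643 0.0091] depthz 0.24396007
brass [209.9 191.2] 287 [ 0.4596 -0.0298] depthz 0.0
brass [293.8 186.7] 109 [0.4665 0.0418] depthz 0.29280657
brass [320.2 235.9] 87 [0.5147 0.06  ] depthz 0.32142138
brass [198.6 248.9] 94 [ 0.5107 -0.0497] depthz 0.32466012
brass [ 68.4 288.5] 1000 [ 0.5315 -0.1769] depthz 0.07251694
brass [440.9 288.3] 995 [0.5845 0.168 ] depthz 0.07320291
brass [175.6 340.1] 288 [ 0.6023 -0.0907] depthz 0.33341146
brass [377.9 344.9] 5893 [0.639  0.1062] depthz 0.06379975
brass [138.4 348.2] 495 [ 0.6059 -0.129 ] depthz 0.31164977
travel [ -4.7  -3.3 107.5] ang [ 0.008 -0.011 -0.001] rows 2.6 t 14.9667
```

View pics/wr6.png

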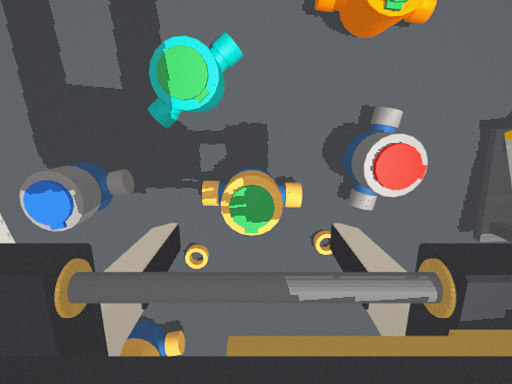

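The brass-collared green meter is centred at (252,202) with its pipe aligned. The turquoise one at (185,73) and both grey ones are clear of the fingers. Descending.

Scaled: 106 mm / 800 = 0.1325, 104 mm / 800 = 0.13, -0.005 rad / 4 = -0.0013.

>>> apply_moves(deltas=[{"jaw": 1, "travel": [-0.005, -0.0038, 0.025], "angular": [0.001, -0.0013, 0]}, {"jaw": 1, "travel": [-0.005, -0.0038, 0.0688], "angular": [0.001, -0.0013, 0]}, {"jaw": 1, "travel": [-0.005, -0.0038, 0.1063], "angular": [0.001, -0.0013, 0]}, {"jaw": 1, "travel": [-0.005, -0.0038, 0.125], "angular": [0.001, -0.0013, 0]}, {"jaw": 1, "travel": [-0.005, -0.0038, 0.13], "angular": [0.001, -0.0013, 0]}, {"jaw": 1, "travel": [-0.005, -0.0038, 0.1325], "angular": [0.001, -0.0013, 0]}, {"jaw": 1, "travel": [-0.005, -0.0038, 0.1325], "angular": [0.001, -0.0013, 0]}])

```text
time_s: 15.55
eef_pos: [0.4802, 0.0026, 0.0392]
orientation: [-0.002, 0.075, 0.997, 0.003]
ft_force: [0.7, 0.1, 0.5]
finger_gap: 0.093
grasp_force: 0.0
```

```bash
python3 g.py .480 .0025 .037 81.5;python3 g.py .5905 -.3275 .15 97.7
```

```text
travel [ 0.2 -0.2  2.2] ang [ 0.005 -0.005 -0.001] rows 0.1 t 15.55
travel [-157.6 -309.5 -113. ] ang [ 0.005 -0.005 -0.284] rows 8.8 t 15.55
```

Scaled: -112 mm / 800 = -0.14, -90 mm / 800 = -0.1125.

>>> apply_moves(deltas=[{"jaw": 0, "travel": [0, 0, 0.0013], "angular": [0, 0, 0]}, {"jaw": 0, "travel": [0, 0, 0.0013], "angular": [0, 0, 0]}, {"jaw": 0, "travel": [0, 0, 0.0013], "angular": [0, 0, 0]}, {"jaw": 0, "travel": [0, 0, 0.0013], "angular": [0, 0, 0]}, {"jaw": 0, "travel": [0, 0, 0.0013], "angular": [0, 0, 0]}, {"jaw": 0, "travel": [0, 0, 0.0013], "angular": [0, 0, 0]}, {"jaw": 0, "travel": [0, 0, 0.0013], "angular": [0, 0, 0]}, {"jaw": 0, "travel": [0, 0, -0.0188], "angular": [0, 0, 0]}, {"jaw": 0, "travel": [0, 0, -0.0625], "angular": [0, 0, 0]}, {"jaw": 0, "travel": [0, 0, -0.1125], "angular": [0, 0, 0]}, {"jaw": 0, "travel": [0, 0, -0.14], "angular": [0, 0, 0]}, {"jaw": 0, "travel": [0, 0, -0.14], "angular": [0, 0, 0]}])

```text
time_s: 16.55
eef_pos: [0.4833, 0.0024, 0.1551]
orientation: [0.002, 0.074, 0.997, 0.002]
ft_force: [1.0, -0.2, -6.1]
finger_gap: 0.0554
grasp_force: 30.0
```

```bash
python3 g.py .5905 -.3275 .15 97.7
```

```text
travel [-154.7 -310.5    4.2] ang [ 0.004  0.003 -0.282] rows 8.3 t 16.55
```

Scaled: -310 mm / 800 = -0.3875, -300 mm / 800 = -0.375, -0.282 rad / 4 = -0.0705.

>>> apply_moves(deltas=[{"jaw": 0, "travel": [-0.02, -0.04, 0], "angular": [0, 0, -0.0075]}, {"jaw": 0, "travel": [-0.0425, -0.085, 0.0013], "angular": [0, 0, -0.015]}, {"jaw": 0, "travel": [-0.065, -0.13, 0.0013], "angular": [0, 0, -0.0238]}, {"jaw": 0, "travel": [-0.0875, -0.175, 0.0025], "angular": [0, 0, -0.0325]}, {"jaw": 0, "travel": [-0.11, -0.22, 0.0025], "angular": [0, 0, -0.04]}, {"jaw": 0, "travel": [-0.1325, -0.265, 0.0038], "angular": [0, 0, -0.0475]}, {"jaw": 0, "travel": [-0.155, -0.31, 0.0038], "angular": [0, 0, -0.0563]}, {"jaw": 0, "travel": [-0.175, -0.35, 0.005], "angular": [0, 0, -0.0638]}, {"jaw": 0, "travel": [-0.1875, -0.375, 0.005], "angular": [0, 0, -0.0688]}, {"jaw": 0, "travel": [-0.1938, -0.3875, 0.005], "angular": [0.001, 0.0008, -0.0705]}, {"jaw": 0, "travel": [-0.1938, -0.3875, 0.005], "angular": [0.001, 0.0008, -0.0705]}, {"jaw": 0, "travel": [-0.1938, -0.3875, 0.005], "angular": [0.001, 0.0008, -0.0705]}, {"jaw": 0, "travel": [-0.1938, -0.3875, 0.005], "angular": [0.001, 0.0008, -0.0705]}, {"jaw": 0, "travel": [-0.1938, -0.3875, 0.005], "angular": [0.001, 0.0008, -0.0705]}])

```text
time_s: 17.72
eef_pos: [0.5875, -0.3245, 0.1439]
orientation: [-0.004, -0.067, 0.998, 0.002]
ft_force: [-0.5, 0.3, -4.9]
finger_gap: 0.0551
grasp_force: 30.0
```

```bash
python3 g.py .5905 -.3275 .056 97.7
python3 - <<'E'
from h import *
m=arm.camera_model("wrist"); p,_=arm.read_camera("wrist"); cv2.imwrite("pics/wr7.png",p[:,:,::-1])
for c,X in(("red",(.420,-.350,.008)),("blue",(.5053,-.339,.008)),("green",(.5905,-.3275,.008))): print(c,proj(m,X))
for k in("blue","green"):
  for c,a,_ in comps(masks(p)[k],300): print(k,c,a,ray(m,c,.008))
E
```

```text
travel [-3.4 -3.7 87.9] ang [ 0.004 -0.009  0.001] rows 2.1 t 17.7167
red [250.6112  10.58  ]
blue [250.2612 107.1763]
green [250.4315 190.5836]
blue [477.5041  58.6936] 2343 [ 0.4309 -0.1269  0.008 ]
blue [250.5699 106.1749] 8301 [ 0.5043 -0.3388  0.008 ]
green [234.0484 175.6612] 2913 [ 0.5767 -0.3469  0.008 ]
green [255.0016 249.8201] 3146 [ 0.6583 -0.3132  0.008 ]
```

View pics/wr7.png

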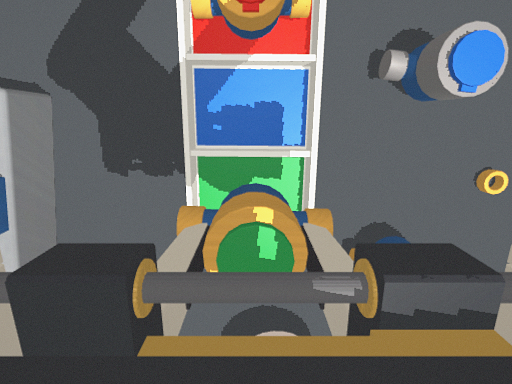

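The green meter hangs above the green bay. The blue plate at (250,106) projects to within 1 mm of my estimate. Lowering.

Scaled: 86 mm / 800 = 0.1075, 83 mm / 800 = 0.1038, -0.005 rad / 4 = -0.0013.

>>> apply_moves(deltas=[{"jaw": 0, "travel": [-0.0038, -0.0038, 0], "angular": [0.0005, -0.0013, 0]}, {"jaw": 0, "travel": [-0.0038, -0.0038, 0.0313], "angular": [0.0005, -0.0013, 0]}, {"jaw": 0, "travel": [-0.0038, -0.0038, 0.0688], "angular": [0.0005, -0.0013, 0]}, {"jaw": 0, "travel": [-0.0038, -0.0038, 0.0938], "angular": [0.0005, -0.0013, 0]}, {"jaw": 0, "travel": [-0.0038, -0.0038, 0.1038], "angular": [0.0005, -0.0013, 0]}, {"jaw": 0, "travel": [-0.0038, -0.0038, 0.1075], "angular": [0.0005, -0.0013, 0]}, {"jaw": 0, "travel": [-0.0038, -0.0038, 0.1075], "angular": [0.0005, -0.0013, 0]}, {"jaw": 0, "travel": [-0.0038, -0.0038, 0.1075], "angular": [0.0005, -0.0013, 0]}])

```text
time_s: 18.43
eef_pos: [0.5916, -0.3297, 0.0601]
orientation: [-0.0, -0.067, 0.998, -0.001]
ft_force: [0.5, 0.6, -4.6]
finger_gap: 0.0557
grasp_force: 30.0
```

```bash
python3 g.py .5905 -.3275 .046 97.7
```

```text
travel [ 0.8  2.3 14.1] ang [-0.001 -0.001 -0.   ] rows 0.3 t 18.4333
```

Scaled: 13 mm / 800 = 0.0163, 12.5 mm / 800 = 0.0156.

>>> apply_moves(deltas=[{"jaw": 0, "travel": [0.0006, 0.0025, 0.005], "angular": [0, 0, 0]}, {"jaw": 0, "travel": [0.0006, 0.0025, 0.01], "angular": [0, 0, 0]}, {"jaw": 0, "travel": [0.0006, 0.0025, 0.0125], "angular": [0, 0, 0]}, {"jaw": 0, "travel": [0.0006, 0.0025, 0.0138], "angular": [0, 0, 0]}, {"jaw": 0, "travel": [0.0006, 0.0025, 0.015], "angular": [0, 0, 0]}, {"jaw": 0, "travel": [0.0006, 0.0025, 0.0156], "angular": [0, 0, 0]}, {"jaw": 0, "travel": [0.0006, 0.0025, 0.0163], "angular": [0, 0, 0]}, {"jaw": 0, "travel": [0.0006, 0.0025, 0.0163], "angular": [0, 0, 0]}])

```text
time_s: 19.1
eef_pos: [0.5899, -0.3272, 0.0463]
orientation: [-0.001, -0.067, 0.998, 0.0]
ft_force: [-1.5, 1.3, 1.4]
finger_gap: 0.0552
grasp_force: 30.0
```

Scaled: -105 mm / 800 = -0.1313, -80 mm / 800 = -0.1.

>>> apply_moves(deltas=[{"jaw": 0, "travel": [0, 0, 0.0006], "angular": [0, 0, 0]}, {"jaw": 0.65, "travel": [0, 0, 0.0006], "angular": [0, 0, 0]}, {"jaw": 0.7, "travel": [0, 0, 0.0006], "angular": [0, 0, 0]}, {"jaw": 0.8, "travel": [0, 0, 0], "angular": [0, 0, 0]}, {"jaw": 0.85, "travel": [0, 0, 0], "angular": [0, 0, 0]}, {"jaw": 0.85, "travel": [0, 0, -0.0125], "angular": [0, 0, 0]}, {"jaw": 0.85, "travel": [0, 0, -0.05], "angular": [0, 0, 0]}, {"jaw": 0.9, "travel": [0, 0, -0.1], "angular": [0, 0, 0]}, {"jaw": 1, "travel": [0, 0, -0.1313], "angular": [0, 0, 0]}, {"jaw": 1, "travel": [0, 0, -0.1313], "angular": [0, 0, 0]}, {"jaw": 1, "travel": [0, 0, -0.1313], "angular": [0, 0, 0]}])

```text
time_s: 20.02
eef_pos: [0.5912, -0.3281, 0.1535]
orientation: [0.001, -0.067, 0.998, -0.002]
ft_force: [0.2, -0.5, -1.2]
finger_gap: 0.0926
grasp_force: 0.0
```

```bash
python3 g.py .6495 -.157 .15 94.2
```

```text
travel [-80.6 161.8   3. ] ang [-0.003  0.001  0.061] rows 4.3 t 20.0167
```

Scaled: 162 mm / 800 = 0.2025, 156 mm / 800 = 0.195, 0.061 rad / 4 = 0.0153.

>>> apply_moves(deltas=[{"jaw": 1, "travel": [-0.02, 0.04, 0.0013], "angular": [0, 0, 0.003]}, {"jaw": 1, "travel": [-0.0425, 0.085, 0.0013], "angular": [0, 0, 0.0063]}, {"jaw": 1, "travel": [-0.065, 0.13, 0.0025], "angular": [0, 0, 0.01]}, {"jaw": 1, "travel": [-0.085, 0.17, 0.0025], "angular": [0, 0, 0.0125]}, {"jaw": 1, "travel": [-0.0975, 0.195, 0.0038], "angular": [0, 0, 0.015]}, {"jaw": 1, "travel": [-0.1006, 0.2025, 0.0038], "angular": [0, 0, 0.0153]}, {"jaw": 1, "travel": [-0.1006, 0.2025, 0.0038], "angular": [0, 0, 0.0153]}, {"jaw": 1, "travel": [-0.1006, 0.2025, 0.0038], "angular": [0, 0, 0.0153]}, {"jaw": 1, "travel": [-0.1006, 0.2025, 0.0038], "angular": [0, 0, 0.0153]}])

```text
time_s: 20.77
eef_pos: [0.6475, -0.1573, 0.1467]
orientation: [-0.002, -0.036, 0.999, 0.0]
ft_force: [0.4, -0.2, 0.3]
finger_gap: 0.093
grasp_force: 0.0
```

```bash
python3 w.py wr8 |grep -E "^red|brass|green|blue"; python3 g.py .6495 -.157 .037 94.2
```

```text
green [110.9  91.5] 899 [ 0.5639 -0.2772] depthz 0.28745058
green [ 45.4 120.4] 2205 [ 0.5901 -0.3315] depthz 0.22500606
green [108.9 148. ] 1190 [ 0.6088 -0.2811] depthz 0.30246496
blue [34.5 29.9] 2472 [ 0.5238 -0.3325] depthz 0.2740858
blue [101.8  38.4] 2451 [ 0.526  -0.2821] depthz 0.27495828
blue [254.5 204. ] 1416 [ 0.6484 -0.1567] depthz 0.25084233
brass [338.3  94.7] 83 [ 0.5532 -0.0966] depthz 0.28594613
brass [ 72.5 113.6] 2199 [ 0.5831 -0.309 ] depthz 0.22955757
brass [480.2 110.8] 209 [0.5571 0.0197] depthz 0.29179817
brass [495.9 110.9] 156 [0.5562 0.0323] depthz 0.2961389
brass [124.6 118.2] 661 [ 0.5837 -0.2672] depthz 0.2616624
brass [256.7 181.8] 856 [ 0.6286 -0.1562] depthz 0.24781272
brass [214.1 182.4] 152 [ 0.6317 -0.1927] depthz 0.2899795
brass [297.  183.9] 120 [ 0.6279 -0.1215] depthz 0.2931102
brass [ 68.5 288.5] 994 [ 0.7443 -0.3264] depthz 0.073004514
brass [440.1 287.7] 934 [0.7182 0.0249] depthz 0.07238694
brass [377.9 344.9] 5891 [ 0.7865 -0.0224] depthz 0.06316713
travel [ -2.3   0.3 109.9] ang [ 0.    -0.004 -0.002] rows 2.6 t 20.8167
```

View pics/wr8.png

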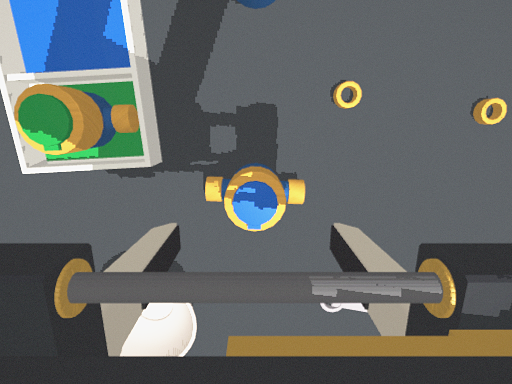

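Brass-collared blue is centred at (255,198). The green meter stands in its bay at (55,120). Descending.

Scaled: 109 mm / 800 = 0.1363, 107 mm / 800 = 0.1338.

>>> apply_moves(deltas=[{"jaw": 1, "travel": [-0.0025, 0, 0.0313], "angular": [0, 0, 0]}, {"jaw": 1, "travel": [-0.0025, 0, 0.075], "angular": [0, 0, 0]}, {"jaw": 1, "travel": [-0.0025, 0, 0.1125], "angular": [0, 0, 0]}, {"jaw": 1, "travel": [-0.0025, 0, 0.1288], "angular": [0, 0, 0]}, {"jaw": 1, "travel": [-0.0025, 0, 0.1338], "angular": [0, 0, 0]}, {"jaw": 1, "travel": [-0.0025, 0, 0.1363], "angular": [0, 0, 0]}, {"jaw": 1, "travel": [-0.0025, 0, 0.1363], "angular": [0, 0, 0]}, {"jaw": 0, "travel": [-0.0025, 0, 0.1363], "angular": [0, 0, 0]}, {"jaw": 0, "travel": [-0.0025, 0, 0.1363], "angular": [0, 0, 0]}, {"jaw": 0, "travel": [-0.0025, 0, 0.1363], "angular": [0, 0, 0]}, {"jaw": 0, "travel": [-0.0025, 0, 0.1363], "angular": [0, 0, 0]}, {"jaw": 0, "travel": [-0.0025, 0, 0.1363], "angular": [0, 0, 0]}, {"jaw": 0, "travel": [-0.0025, 0, 0.1363], "angular": [0, 0, 0]}, {"jaw": 0, "travel": [-0.0025, 0, 0.1363], "angular": [0, 0, 0]}])

```text
time_s: 21.98
eef_pos: [0.6504, -0.1564, 0.0389]
orientation: [-0.001, -0.036, 0.999, -0.001]
ft_force: [0.9, -2.7, 2.2]
finger_gap: 0.0556
grasp_force: 30.0
```

```bash
python3 g.py .5055 -.339 .16 97.7
```

```text
travel [ 158.  -171.6 -120.6] ang [-0.001 -0.002 -0.061] rows 6.3 t 21.9833
```

Scaled: -171 mm / 800 = -0.2138, 158 mm / 800 = 0.1975, -0.061 rad / 4 = -0.0153.

>>> apply_moves(deltas=[{"jaw": 0, "travel": [0, 0, -0.0188], "angular": [0, 0, 0]}, {"jaw": 0, "travel": [0, 0, -0.0563], "angular": [0, 0, 0]}, {"jaw": 0, "travel": [0, 0, -0.1063], "angular": [0, 0, 0]}, {"jaw": 0, "travel": [0, 0, -0.1438], "angular": [0, 0, 0]}, {"jaw": 0, "travel": [0.0125, -0.0138, -0.15], "angular": [0, 0, -0.001]}, {"jaw": 0, "travel": [0.04, -0.0438, -0.15], "angular": [0, 0, -0.003]}, {"jaw": 0, "travel": [0.07, -0.0763, -0.15], "angular": [0, 0, -0.0055]}, {"jaw": 0, "travel": [0.1025, -0.1113, -0.15], "angular": [0, 0, -0.008]}, {"jaw": 0, "travel": [0.135, -0.1463, -0.15], "angular": [0, 0, -0.0105]}, {"jaw": 0, "travel": [0.165, -0.1788, -0.15], "angular": [0, 0, -0.013]}, {"jaw": 0, "travel": [0.1875, -0.2038, -0.15], "angular": [0, 0, -0.0145]}, {"jaw": 0, "travel": [0.1975, -0.2138, -0.15], "angular": [0, 0, -0.0153]}, {"jaw": 0, "travel": [0.1975, -0.2138, -0.15], "angular": [0, 0, -0.0153]}, {"jaw": 0, "travel": [0.1975, -0.2138, -0.15], "angular": [0, 0, -0.0153]}, {"jaw": 0, "travel": [0.1975, -0.2138, -0.15], "angular": [0, 0, -0.0153]}])

```text
time_s: 23.23
eef_pos: [0.5055, -0.3364, 0.1581]
orientation: [-0.001, -0.067, 0.998, 0.001]
ft_force: [-0.4, -0.1, -4.5]
finger_gap: 0.0556
grasp_force: 30.0
```

```bash
python3 g.py .5055 -.339 .060 97.7
```

```text
travel [ 0.1 -2.8 98.1] ang [ 0.002 -0.003 -0.   ] rows 2.4 t 23.2333
```

Scaled: 98 mm / 800 = 0.1225, 97 mm / 800 = 0.1213.

>>> apply_moves(deltas=[{"jaw": 0, "travel": [0, -0.0025, 0.0063], "angular": [0, 0, 0]}, {"jaw": 0, "travel": [0, -0.0025, 0.0375], "angular": [0, 0, 0]}, {"jaw": 0, "travel": [0, -0.0025, 0.075], "angular": [0, 0, 0]}, {"jaw": 0, "travel": [0, -0.0025, 0.1038], "angular": [0, 0, 0]}, {"jaw": 0, "travel": [0, -0.0025, 0.1163], "angular": [0, 0, 0]}, {"jaw": 0, "travel": [0, -0.0025, 0.1213], "angular": [0, 0, 0]}, {"jaw": 0, "travel": [0, -0.0025, 0.1225], "angular": [0, 0, 0]}, {"jaw": 0, "travel": [0, -0.0025, 0.1225], "angular": [0, 0, 0]}])

```text
time_s: 23.9
eef_pos: [0.5061, -0.34, 0.0616]
orientation: [-0.001, -0.067, 0.998, -0.0]
ft_force: [0.1, 0.4, -4.1]
finger_gap: 0.0553
grasp_force: 30.0
```

Contact is expected at a TCP height of about 0.0465.

Scaled: 14.5 mm / 800 = 0.0181, 14 mm / 800 = 0.0175.

>>> apply_moves(deltas=[{"jaw": 0, "travel": [0.0006, 0.0013, 0.0063], "angular": [0, 0, 0]}, {"jaw": 0, "travel": [0.0006, 0.0013, 0.0113], "angular": [0, 0, 0]}, {"jaw": 0, "travel": [0.0006, 0.0013, 0.0138], "angular": [0, 0, 0]}, {"jaw": 0, "travel": [0.0006, 0.0013, 0.0156], "angular": [0, 0, 0]}, {"jaw": 0, "travel": [0.0006, 0.0013, 0.0169], "angular": [0, 0, 0]}, {"jaw": 0, "travel": [0.0006, 0.0013, 0.0175], "angular": [0, 0, 0]}, {"jaw": 0, "travel": [0.0006, 0.0013, 0.0181], "angular": [0, 0, 0]}, {"jaw": 0, "travel": [0.0006, 0.0013, 0.0181], "angular": [0, 0, 0]}])

```text
time_s: 24.57
eef_pos: [0.5044, -0.3389, 0.0468]
orientation: [-0.001, -0.067, 0.998, 0.0]
ft_force: [-3.0, 1.4, 0.7]
finger_gap: 0.0556
grasp_force: 30.0
```

Scaled: -200 mm / 800 = -0.25, -190 mm / 800 = -0.2375.

>>> apply_moves(deltas=[{"jaw": 0, "travel": [0, 0, 0.0006], "angular": [0, 0, 0]}, {"jaw": 0.65, "travel": [0, 0, 0.0006], "angular": [0, 0, 0]}, {"jaw": 0.7, "travel": [0, 0, 0.0006], "angular": [0, 0, 0]}, {"jaw": 0.8, "travel": [0, 0, 0], "angular": [0, 0, 0]}, {"jaw": 0.85, "travel": [0, 0, 0], "angular": [0, 0, 0]}, {"jaw": 0.85, "travel": [0, 0, -0.0125], "angular": [0, 0, 0]}, {"jaw": 0.85, "travel": [0, 0, -0.05], "angular": [0, 0, 0]}, {"jaw": 0.9, "travel": [0, 0, -0.1], "angular": [0, 0, 0]}, {"jaw": 1, "travel": [0.0125, 0, -0.15], "angular": [0, 0, 0]}, {"jaw": 1, "travel": [0.0625, 0, -0.2], "angular": [0, 0, 0]}, {"jaw": 1, "travel": [0.1063, 0, -0.2375], "angular": [0, 0, 0]}, {"jaw": 1, "travel": [0.125, 0, -0.25], "angular": [0, 0, 0]}, {"jaw": 1, "travel": [0.125, 0, -0.25], "angular": [0, 0, 0]}, {"jaw": 1, "travel": [0.125, 0, -0.25], "angular": [0, 0, 0]}])

```text
time_s: 25.73
eef_pos: [0.4056, -0.3532, 0.249]
orientation: [0.0, -0.066, 0.998, -0.002]
ft_force: [-0.5, 0.4, -0.5]
finger_gap: 0.0934
grasp_force: 0.0
```

Run:
```python
from h import *
p,_=arm.read_camera("scene"); q,_=arm.read_camera("top"); w,_=arm.read_camera("wrist")
cv2.imwrite("pics/fin.png",np.vstack([np.hstack([cv2.resize(x[:,:,::-1],(400,300),interpolation=cv2.INTER_AREA) for x in(p,q)]),np.hstack([cv2.resize(w[:,:,::-1],(400,300)),cv2.resize(q[130:280,90:290,::-1],(400,300))])]))
m=arm.camera_model("top")
for k in("red","blue","green","white"):
  for c,a,_ in comps(masks(q)[k],40): print(k,c.round(1),a,ray(m,c,.07)[:2])
```

```text
red [214.5 189. ] 182 [0.4622 0.1281]
red [393.8 223.2] 138 [ 0.434 -0.304]
red [414.7 231.5] 170 [ 0.4205 -0.3539]
red [401.9 244. ] 140 [ 0.3875 -0.3255]
blue [134.5  46.1] 73 [0.8114 0.3919]
blue [391.1 189.6] 98 [ 0.5141 -0.293 ]
blue [412.1 196.1] 164 [ 0.5045 -0.3438]
blue [338.8 209.8] 181 [ 0.4495 -0.1725]
blue [390.9 209.7] 75 [ 0.4651 -0.2953]
green [408.8 160.3] 132 [ 0.5924 -0.3318]
green [387.8 156.8] 49 [ 0.5949 -0.2803]
green [388.4 175.9] 63 [ 0.547  -0.2847]
green [280.1 239.5] 72 [ 0.3622 -0.0423]
white [385.9  84.5] 1553 [ 0.7853 -0.2643]
white [270.7  81.1] 300 [0.7581 0.028 ]
white [143.9 151. ] 1841 [0.5345 0.3144]
white [399.9 193. ] 1083 [ 0.5083 -0.3144]
white [127.9 173.2] 188 [0.4744 0.3424]
```

View pics/fin.png

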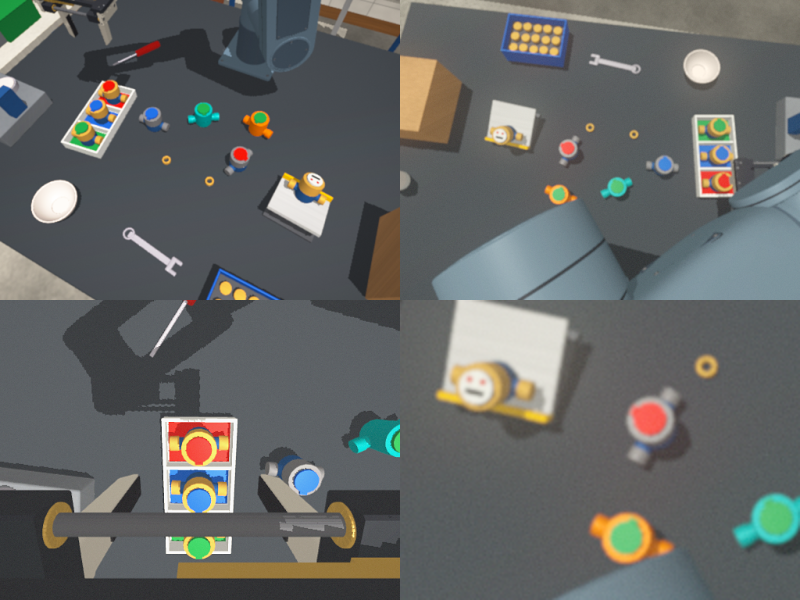

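All four meters are placed: the lids sit over their own colours in the tray (wrist view, bottom left) and the dial meter rests on the stand at the ledge. The grey ones are within 1 mm of where they started, and the arm is clear. Handing in.

```bash
python3 -c "
from rig import arm
print(arm.hand_in())"
```

```text
the job is handed in; nothing more can be done
None
```

The job is handed in; hand-in returned no verdict, but the last pictures show the red, blue and green brass-collared meters upright in their matching bays, the dial meter on the slope against the ledge, and the grey ones where they started (about 26 s of the 99 s used).

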